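# Twine back on its spindle, board turned over onto the block

### The arm

A 6-joint arm with a two-finger parallel gripper is mounted at the origin on the work surface. World frame = base frame: x ahead of the robot, y to its left, z up, the work surface at z = 0. Lengths are in m, angles in rad, forces in N, time in s.
With the tool pointing down it reaches from about 0.375 to 0.975 m from the base axis. Payload 3.8 kg.
Tool frame: the origin (TCP) lies midway between the tips of the shut fingers; the grasp point (between the pads) lies 19 mm behind it; z points along the fingers, y is the line along which they close (so a half turn about z gives the same grasp; the last joint's range is limited). The gripper opens to 85 mm and grips with 20 to 120 N. Pads are 22 mm wide; open, the fingers measure 114 mm over their backs; the gripper's body (76 mm by 85 mm) begins 54 mm behind the grasp point. The pads swing forward as they close: fully open they stand 13 mm farther back than shut.
Start: joints at [-1.276, 0.264, 1.604, -0, 1.274, -0.037], TCP at [0.22, -0.638, 0.231] pointing down, gripper open.
Joint ranges: [-2.63, 2.63], [-0.94, 2.18], [0.31, 2.57], [-1.31, 4.45], [0, 2.66], [-2.55, 2.55]. Speed limits (rad/s): [2.57, 2.57, 3.14, 3.14, 3.14, 3.14].

### API

Orientations are given as a rotation vector (axis times angle).
In Python, from workcell import bot, imaging gives the robot as it stands.
- The arm moves only by the tool step_arm, never from a script. Its argument "series" is a list of rows, each an object of numbers: "grip": the closure, from -1 (fully open) to 1 (shut); "x", "y", "z": the shift along the tool's x, y, z normalised to -1 to 1, where 1 is 500 mm; "ax", "ay", "az": the turn, a rotation vector about the tool's x, y, z normalised to -1 to 1, where 1 is 30 degrees. A call has 1 to 12 rows; each row is the pose to reach, as a shift and turn from the pose commanded when the call began, along the tool's axes at that moment; what a row does not reach only later rows make up. A row lasts 1/10 s, in which the tool goes at most 50 mm and 8.59 degrees, less where a joint would pass 70% of its speed; a pose out of reach is approached as far as the arm can. A call with a number of a shift or a turn outside -1 to 1 is refused whole. A call with a gripper value outside its range is refused whole. The fingers move at their own pace and stop on an object; "force" is the grip in N (left out, the last holds). Time passes only in rows, so rows that repeat a pose let the fingers close. It gives the time, the measured TCP pose, the force, the opening and the grip force at its end, in the units of the state.
- bot.read_state(): the state, without advancing time (a new reading comes with each control period).
- imaging.read_camera(name): name is "side" or "top"; returns a dict with "img" (400x640x3 uint8, red, green, blue), "fx", "fy", "cx", "cy" (pixels), "R" (3x3) and "t" (3): a world point X has camera coordinates R X + t. Camera axes: x right, y down, z forward; pixel columns grow to the right and rows downward; lengths in m; the calibration is good to about 2 mm. A picture is of the moment at which its call begins. There is no depth.
- bot.finish_job(): hands the job in; it is judged then, once.
The state is a dict: "time": time; "q": joint angles; "joint_vel": joint speeds; "joint_torque": joint torques, N m; "tool_pos": TCP position; "tcp_rot": TCP orientation; "wrist_force": force on the tool from outside, world axes, zero at the start; "torque": the same for the moment, N m; "width": opening from 0.0 (shut) to 1.0 (fully open); "grip_force": force on a finger pad.
Only numpy, scipy, OpenCV 4.12 (cv2) and the standard library are available. Lean on these libraries where they do the work, as an engineer would, in place of code of your own. Each camera call takes 0.05 s, during which the arm holds its last target. There are 200 camera calls.

### The job

Clear the chopping block by putting the spool of twine back on the spindle of its stand, right down on the foot. Then turn the reversible board over to its green side: push it up against the side of the block, tip it up on edge there and over onto the block, and slide it square onto the middle of the block, green side up. Leave the salt bowl, the spice jar and the wooden spoon where they are.

Things in the scene. Friction and masses are not known exactly. Their poses are not given: they have to be found in the camera images.
- board_center (a point): Reversible chopping board, rigid plastic, 200 (its x) by 130 (its y) by 20 mm (its z), 0.43 kg: 6 mm white core, a red and a green face 7 mm thick each. On the 200 mm sides the faces are set back 6 mm, so the core juts out 6 mm, its underside 7 mm up. Point: its very centre (10 mm up). z points out of the RED face: up at the start. Lies loose and flat, too wide to grip. Friction 0.6.
- block: Wooden chopping block of light and dark strips, 260 (its x) by 200 (its y) by 25 mm high, fixed. Origin: centre of its underside, on the bench; its top is at 25 mm.
- block_edge (a point): Middle of the top edge (25 mm up) of the block's long side that faces the board, at the block's y = -100 mm; axes as the block's. This side is the wall: with one 200 mm side of the board against it, the other, pressed towards it with 6 to 10 N, is raised by friction along its arc until the board stands (centre 65 mm up), red face to the wall. Pushed on high up, it tips over onto the block, overhanging up to 50 mm.
- spool_center (a point): centre of the spool of butcher's twine: 66 mm high, striped white and red winding 50 mm across between two brown flanges 58 mm across and 3 mm thick, with a 20 mm bore right through along its z axis, 0.12 kg. This point is on its axis, half-way up (33 mm above its foot). It stands upright on top of the block at the start.
- twine_stand: the twine stand: a heavy round dark steel foot 90 mm across and 12 mm high with an upright steel spindle 10 mm thick in its middle, whose round tip is 107 mm above the bench. Origin: centre of the foot's underside, on the bench. Fixed. With the spool fully down on the foot, the spool's centre is 45 mm above the bench.
- salt_pot: Bystander, to be left alone: small white ceramic bowl of salt, 72 mm across, 45 mm high, which stands near the twine stand. Origin: centre of its underside.
- spice_jar: Bystander, to be left alone: terracotta-coloured jar with black cap and paper label, 50 mm across, 85 mm high, at the back. Origin: centre of its underside.
- wood_spoon: Bystander, to be left alone: wooden spoon, 240 mm long, lying crosswise beyond the block. Origin: on the bench, half-way along it, where handle and stem meet; its x axis runs along it to the bowl end.

How it is judged:
By the outcome, as a careful person would: the job done as asked, in the order asked, and still so for the second after the job is handed in, with the robot touching nothing.
It also fails if it takes over 72 s, if anything falls off the work surface, if the arm or the gripper's body presses on something with over 40 N, if the wrist force passes 120 N, or if a joint passes its speed limit or range.

## Working session

There is one attempt and no reset: what is moved stays moved. The work goes in short steps, Python scripts to look and compute and a tool call to move; the robot and the scene stay as the last step left them, time stands still between calls to the robot, and variables do not carry over. Pictures are saved under pics/ and viewed, at most 10 in all, crops included, and the job is handed in when it is done.

Besides the shell and the picture viewer there is one more tool, called after ">>>" as name(argument=value, ...) on one line, values as JSON. step_arm: Moves the arm, as the interface text tells. Scaled input: -1 to 1 covers 500 mm each way for a shift and 30 degrees each way for a turn. Its arguments: {"type":"object","properties":{"series":{"type":"array","items":{"type":"object","properties":{"grip":{"type":"number"},"x":{"type":"number","minimum":-1,"maximum":1},"y":{"type":"number","minimum":-1,"maximum":1},"z":{"type":"number","minimum":-1,"maximum":1},"ax":{"type":"number","minimum":-1,"maximum":1},"ay":{"type":"number","minimum":-1,"maximum":1},"az":{"type":"number","minimum":-1,"maximum":1}}}},"force":{"type":"number"}},"required":["series"]}

```bash
mkdir -p pics; cat > h.py <<'E'
import numpy as np, cv2
from workcell import bot, imaging
from scipy.spatial.transform import Rotation as Ro
def cam(n):
    d=imaging.read_camera(n); d['R']=np.array(d['R']); d['t']=np.array(d['t']); return d
def ray(d,u,v):
    c=-d['R'].T@d['t']; r=d['R'].T@np.array([(u-d['cx'])/d['fx'],(v-d['cy'])/d['fy'],1]); return c,r
def onz(d,u,v,z):
    c,r=ray(d,u,v); return c+r*(z-c[2])/r[2]
def proj(d,X):
    p=d['R']@np.array(X)+d['t']; return np.array([d['fx']*p[0]/p[2]+d['cx'],d['fy']*p[1]/p[2]+d['cy']])
def tri(d1,p1,d2,p2):
    c1,r1=ray(d1,*p1);c2,r2=ray(d2,*p2)
    s=np.linalg.lstsq(np.c_[r1,-r2],c2-c1,rcond=None)[0]
    a=c1+s[0]*r1;b=c2+s[1]*r2; return (a+b)/2,np.linalg.norm(a-b)
def totool(target,rot=None):
    s=bot.read_state(); R=Ro.from_rotvec(s['tcp_rot'])
    return R.inv().apply(np.array(target)-s['tool_pos'])/0.5
E
python3 - <<'E'
from h import *
for n in('side','top'):
    d=cam(n); cv2.imwrite(f'pics/{n}0.png',d['img'][:,:,::-1]); print(n,d['fx'],d['cx'],d['cy'],(-d['R'].T@d['t']).round(3),d['R'].round(3).tolist())
s=bot.read_state(); print({k:np.round(v,3) for k,v in s.items()}, Ro.from_rotvec(s['tcp_rot']).as_matrix().round(3))
E
```

```text
side 368.6184788990637 318.8899202582875 199.01321720294033 [ 0.512 -0.518  0.591] [[0.987, -0.161, 0.013], [-0.098, -0.664, -0.741], [0.127, 0.731, -0.671]]
top 469.1492093602495 316.8135972621132 194.00134661026883 [0.475 0.053 1.079] [[0.001, -1.0, -0.004], [-0.993, -0.0, -0.12], [0.12, 0.004, -0.993]]
{'time': np.float64(0.1), 'q': array([-1.276,  0.265,  1.605,  0.   ,  1.274, -0.037]), 'joint_vel': array([ 0.   , -0.001, -0.003, -0.001, -0.001,  0.001]), 'joint_torque': array([-0.0000e+00, -5.1671e+01, -3.6859e+01, -0.0000e+00,  6.0000e-03,
       -0.0000e+00]), 'tool_pos': array([ 0.22 , -0.638,  0.23 ]), 'tcp_rot': array([-3.096, -0.518,  0.   ]), 'wrist_force': array([ 0.909, -0.072,  1.149]), 'torque': array([-0.008, -0.011, -0.016]), 'grip_force': np.float64(0.0), 'width': np.float64(1.002)} [[ 0.945  0.326 -0.001]
 [ 0.326 -0.945  0.002]
 [ 0.    -0.002 -1.   ]]
```

View pics/side0.png

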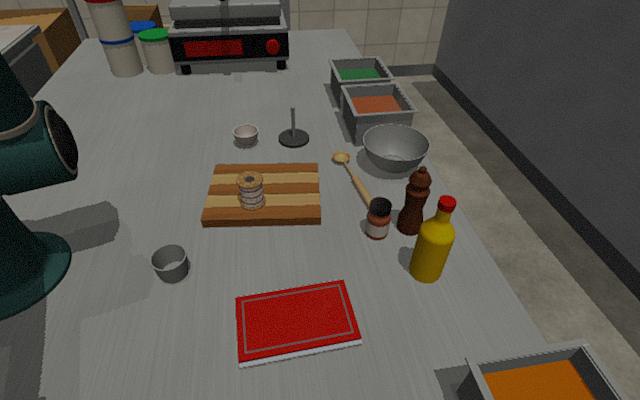

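View pics/top0.png

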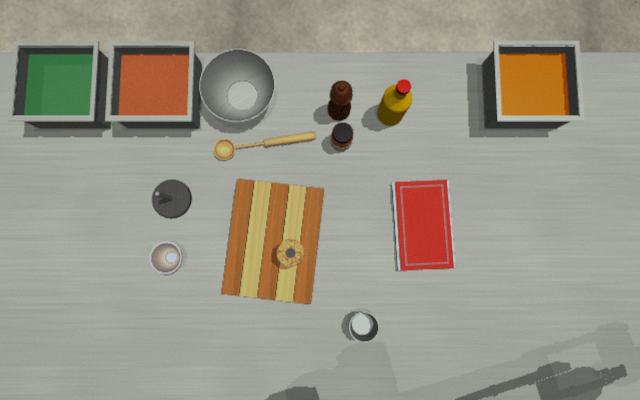

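The pictures show (top / side pixels): spool (290,253) / (250,190), stand foot (171,199) / (294,138) with its tip at (157,194) / (293,108), block around (272,241), board (423,225) / (297,320), and salt bowl (166,257).

```bash
cat >> h.py <<'E'
def blob(m,box):
    k=np.zeros_like(m,np.uint8); x0,y0,x1,y1=box; k[y0:y1,x0:x1]=m[y0:y1,x0:x1]
    cs,_=cv2.findContours(k,cv2.RETR_EXTERNAL,cv2.CHAIN_APPROX_NONE); return max(cs,key=cv2.contourArea)
def plane_rect(d,c,z):
    P=np.array([onz(d,*p[0],z)[:2] for p in c],np.float32); return cv2.minAreaRect(P*1000)
E
python3 - <<'E'
from h import *
t=cam('top'); s=cam('side')
H=cv2.cvtColor(t['img'],cv2.COLOR_RGB2HSV); Hs=cv2.cvtColor(s['img'],cv2.COLOR_RGB2HSV)
red=lambda H:((H[...,0]<6)|(H[...,0]>174))&(H[...,1]>150)&(H[...,2]>80)
c=blob(red(H),(380,165,480,285)); print('board red z20',plane_rect(t,c,.02))
c=blob(red(Hs),(220,265,375,365)); print('side',plane_rect(s,c,.02))
wood=(H[...,0]>4)&(H[...,0]<32)&(H[...,1]>80)
c=blob(wood,(215,170,330,310)); print('block z25',plane_rect(t,c,.025))
wood=(Hs[...,0]>4)&(Hs[...,0]<32)&(Hs[...,1]>80)
q=blob(wood,(195,160,330,230)); print('side',plane_rect(s,q,.025))
# dark
g=t['img'].max(2); 
c=blob(g<90,(150,175,195,222)); (u,v),r=cv2.minEnclosingCircle(c); print('foot top px',u,v,r, onz(t,u,v,.012))
gs=s['img'].max(2); c2=blob(gs<95,(274,125,315,152)); e=cv2.fitEllipse(c2); print('foot side',e,tri(t,(u,v),s,e[0]))
print('tip',tri(t,(157,194),s,(293,108)))
for nm,d,b in(('top',t,(265,230,315,275)),('side',s,(230,160,272,215))):
    x0,y0,x1,y1=b; cv2.imwrite(f'pics/sp_{nm}.png',cv2.resize(d['img'][y0:y1,x0:x1,::-1],None,fx=8,fy=8,interpolation=cv2.INTER_NEAREST))
a=cv2.imread('pics/sp_top.png'); b=cv2.imread('pics/sp_side.png'); h=max(a.shape[0],b.shape[0])
f=lambda i:cv2.copyMakeBorder(i,0,h-i.shape[0],0,0,0); m=np.hstack([f(a),f(b)]); print(a.shape,m.shape); cv2.imwrite('pics/sp.png',m)
E
```

```text
board red z20 ((534.083251953125, -183.15357971191406), (198.07521057128906, 116.50467681884766), 2.626878499984741)
side ((533.260498046875, -185.5364227294922), (198.26905822753906, 117.48921203613281), 2.612539052963257)
block z25 ((498.21600341796875, 155.68948364257812), (199.3665008544922, 258.952880859375), 83.42666625976562)
side ((496.1308288574219, 143.87937927246094), (220.2329864501953, 258.4970397949219), 83.33602905273438)
foot top px 171.57855224609375 198.72055053710938 19.61117172241211 [0.59256695 0.39033374 0.012     ]
foot side ((293.2131042480469, 137.4735565185547), (20.478261947631836, 30.082523345947266), 89.33558654785156) (array([0.59289363, 0.39210821, 0.00637566]), np.float64(0.000586667045185044))
tip (array([0.5941694 , 0.39394007, 0.09911465]), np.float64(0.002463857985228231))
(360, 400, 3) (440, 736, 3)
```

View pics/sp.png

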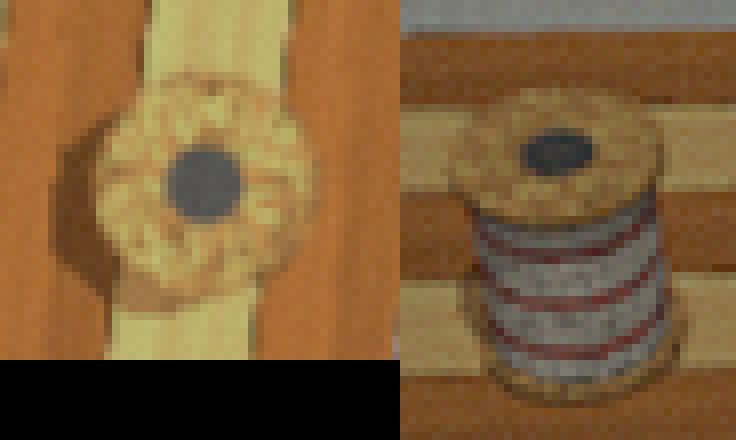

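Flange-hole centre: top (290.2,252.4), side (249.1,178.5). Block, board and foot agree with the given sizes.

```bash
python3 - <<'E'
from h import *
t=cam('top'); s=cam('side')
print('spool top',tri(t,(290.2,252.4),s,(249.1,178.5)), onz(t,290.2,252.4,.091),onz(s,249.1,178.5,.091))
for p in([.5925,.391,.107],[.5925,.391,.012]): print(proj(t,p),proj(s,p))
H=cv2.cvtColor(t['img'],cv2.COLOR_RGB2HSV)
c=blob((H[...,1]>100)*1,(272,236,310,271)); 
for nm,d,b in(('top',t,(145,182,200,280)),):
  pass
g=t['img'].astype(int)
c=blob((g.max(2)-g.min(2)>8)|(g.min(2)>185),(145,238,187,276)); (u,v),r=cv2.minEnclosingCircle(c); print('salt',u,v,r,onz(t,u,v,.045))
def pt(p):return proj(t,p)
E
```

```text
spool top (array([0.47042975, 0.11270555, 0.09180876]), np.float64(0.0012667881720240227)) [0.47105877 0.11279737 0.091     ] [0.46972888 0.11368335 0.091     ]
[157.10098523 193.75166593] [291.954988   105.99403709]
[171.28700261 198.74947468] [293.15346976 136.01142671]
salt 166.28048706054688 256.0 26.03582763671875 [0.46283422 0.38670928 0.045     ]
```

>>> step_arm(series=[{"x": 0.48,"y": -0.63,"z": 0,"grip": -1},{"x": 0.48,"y": -0.63,"z": 0,"grip": -1},{"x": 0.48,"y": -0.63,"z": 0,"grip": -1},{"x": 0.48,"y": -0.63,"z": 0,"grip": -1},{"x": 0.48,"y": -0.63,"z": 0,"grip": -1},{"x": 0.48,"y": -0.63,"z": 0,"grip": -1},{"x": 0.48,"y": -0.63,"z": 0,"grip": -1},{"x": 0.48,"y": -0.63,"z": 0,"grip": -1},{"x": 0.48,"y": -0.63,"z": 0,"grip": -1},{"x": 0.48,"y": -0.63,"z": 0,"grip": -1}])

```text
validation failed for argument at $.se...
```

```bash
python3 - <<'E'
from h import *
s=bot.read_state();print(s['tool_pos'],s['q'],totool([.4705,.113,.17]),totool([.4705,.113,.051]))
E
```

```text
[ 0.21979317 -0.63793725  0.23081055] [-1.27590089e+00  2.64214205e-01  1.60447574e+00 -1.41150891e-05
  1.27371179e+00 -3.68748471e-02] [ 0.96325985 -1.2565512   0.12265347] [ 0.96325596 -1.25635866  0.36065339]
```

>>> step_arm(series=[{"x": 0.48,"y": -0.63,"z": 0.0,"ax": 0.0,"ay": 0.0,"az": 0.0,"grip": -1.0}])

```text
time: 0.4
tool_pos: [0.2342, -0.5941, 0.23]
tcp_rot: [3.098, 0.513, -0.002]
wrist_force: [1.7, 1.2, 1.2]
width: 0.999
grip_force: 0.0
```

>>> step_arm(series=[{"x": 0.45,"y": -0.59,"z": 0.06,"ax": 0,"ay": 0,"az": 0,"grip": -1},{"x": 0.45,"y": -0.59,"z": 0.06,"ax": 0,"ay": 0,"az": 0,"grip": -1},{"x": 0.45,"y": -0.59,"z": 0.06,"ax": 0,"ay": 0,"az": 0,"grip": -1},{"x": 0.45,"y": -0.59,"z": 0.06,"ax": 0,"ay": 0,"az": 0,"grip": -1},{"x": 0.45,"y": -0.59,"z": 0.06,"ax": 0,"ay": 0,"az": 0,"grip": -1},{"x": 0.45,"y": -0.59,"z": 0.06,"ax": 0,"ay": 0,"az": 0,"grip": -1},{"x": 0.45,"y": -0.59,"z": 0.06,"ax": 0,"ay": 0,"az": 0,"grip": -1},{"x": 0.45,"y": -0.59,"z": 0.06,"ax": 0,"ay": 0,"az": 0,"grip": -1}])

```text
time: 1.2
tool_pos: [0.3523, -0.2349, 0.2008]
tcp_rot: [-3.097, -0.522, -0.0]
wrist_force: [-0.3, 0.4, -0.0]
width: 1.002
grip_force: 0.0
```

```bash
python3 - <<'E'
from h import *
s=bot.read_state();print(s['tool_pos'],s['q'],totool([.4705,.113,.17]),totool([.4705,.113,.051]))
E
```

```text
[ 0.35228584 -0.23494719  0.20083332] [-6.47958496e-01 -2.06667980e-01  2.14428030e+00  1.22611641e-03
  1.20478614e+00  5.88376735e-01] [ 0.45147554 -0.57984025  0.06265169] [ 0.45135542 -0.57952948  0.30065146]
```

>>> step_arm(series=[{"x": 0.451,"y": -0.58,"z": 0.06,"ax": 0,"ay": 0,"az": 0,"grip": -1},{"x": 0.451,"y": -0.58,"z": 0.06,"ax": 0,"ay": 0,"az": 0,"grip": -1},{"x": 0.451,"y": -0.58,"z": 0.06,"ax": 0,"ay": 0,"az": 0,"grip": -1},{"x": 0.451,"y": -0.58,"z": 0.06,"ax": 0,"ay": 0,"az": 0,"grip": -1},{"x": 0.451,"y": -0.58,"z": 0.06,"ax": 0,"ay": 0,"az": 0,"grip": -1},{"x": 0.451,"y": -0.58,"z": 0.06,"ax": 0,"ay": 0,"az": 0,"grip": -1},{"x": 0.451,"y": -0.58,"z": 0.06,"ax": 0,"ay": 0,"az": 0,"grip": -1},{"x": 0.451,"y": -0.58,"z": 0.06,"ax": 0,"ay": 0,"az": 0,"grip": -1},{"x": 0.451,"y": -0.58,"z": 0.06,"ax": 0,"ay": 0,"az": 0,"grip": -1},{"x": 0.451,"y": -0.58,"z": 0.06,"ax": 0,"ay": 0,"az": 0,"grip": -1}])

```text
time: 2.2
tool_pos: [0.4706, 0.1091, 0.1711]
tcp_rot: [3.098, 0.521, -0.001]
wrist_force: [-0.8, 0.1, -0.2]
width: 0.994
grip_force: 0.0
```

```bash
python3 - <<'E'
from h import *
s=bot.read_state();print(s['tool_pos'],s['q'],totool([.4705,.113,.051]))
E
```

```text
[0.47060318 0.10911299 0.17111685] [ 1.76674800e-01 -5.48760955e-02  2.06915217e+00 -6.28175579e-04
  1.12815061e+00  1.41447127e+00] [ 0.0025673  -0.00751723  0.24022825]
```

>>> step_arm(series=[{"x": 0.001,"y": -0.004,"z": 0.1,"ax": 0,"ay": 0,"az": 0,"grip": -1},{"x": 0.001,"y": -0.004,"z": 0.2,"ax": 0,"ay": 0,"az": 0,"grip": -1},{"x": 0.001,"y": -0.004,"z": 0.24,"ax": 0,"ay": 0,"az": 0,"grip": -1},{"x": 0.001,"y": -0.004,"z": 0.24,"ax": 0,"ay": 0,"az": 0,"grip": -1},{"x": 0.001,"y": -0.004,"z": 0.24,"ax": 0,"ay": 0,"az": 0,"grip": -1}])

```text
time: 2.7
tool_pos: [0.4709, 0.1101, 0.0518]
tcp_rot: [3.099, 0.516, 0.0]
wrist_force: [0.9, 0.4, -0.1]
width: 1.001
grip_force: 0.0
```

>>> step_arm(force=40, series=[{"x": 0,"y": 0,"z": 0,"ax": 0,"ay": 0,"az": 0,"grip": 1},{"x": 0,"y": 0,"z": 0,"ax": 0,"ay": 0,"az": 0,"grip": 1},{"x": 0,"y": 0,"z": 0,"ax": 0,"ay": 0,"az": 0,"grip": 1},{"x": 0,"y": 0,"z": 0,"ax": 0,"ay": 0,"az": 0,"grip": 1},{"x": 0,"y": 0,"z": 0,"ax": 0,"ay": 0,"az": 0,"grip": 1},{"x": 0,"y": 0,"z": 0,"ax": 0,"ay": 0,"az": 0,"grip": 1}])

```text
time: 3.3
tool_pos: [0.4731, 0.1115, 0.0539]
tcp_rot: [3.098, 0.519, 0.008]
wrist_force: [-1.5, -0.3, 5.6]
width: 0.644
grip_force: 41.0
```

```bash
python3 - <<'E'
from h import *
s=bot.read_state();print(s['tool_pos'],s['width'],s['grip_force'],s['wrist_force'])
t=cam('top'); s=cam('side'); b=s['img'][140:230,200:300,::-1]; cv2.imwrite('pics/g.png',cv2.resize(b,None,fx=6,fy=6))
E
```

```text
[0.47306392 0.11148077 0.0539331 ] 0.6439638287926192 40.99749090266414 [-1.51518334 -0.2974243   5.59923918]
```

View pics/g.png

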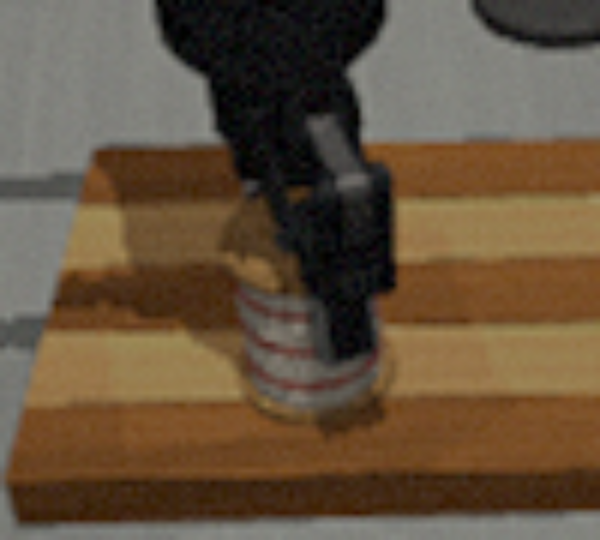

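The gripped width (55 mm) shows the pads caught between winding and flange. I'll regrip higher, on the top flange, which also keeps the gripper's body clear of the spindle.

>>> step_arm(force=50, series=[{"x": 0,"y": 0,"z": 0,"ax": 0,"ay": 0,"az": 0,"grip": -0.3},{"x": 0,"y": 0,"z": 0,"ax": 0,"ay": 0,"az": 0,"grip": -0.6},{"x": 0,"y": 0,"z": 0,"ax": 0,"ay": 0,"az": 0,"grip": -0.6},{"x": 0,"y": 0,"z": -0.036,"ax": 0,"ay": 0,"az": 0,"grip": -0.6},{"x": 0,"y": 0,"z": -0.036,"ax": 0,"ay": 0,"az": 0,"grip": -0.6},{"x": 0,"y": 0,"z": -0.036,"ax": 0,"ay": 0,"az": 0,"grip": 1},{"x": 0,"y": 0,"z": -0.036,"ax": 0,"ay": 0,"az": 0,"grip": 1},{"x": 0,"y": 0,"z": -0.036,"ax": 0,"ay": 0,"az": 0,"grip": 1},{"x": 0,"y": 0,"z": -0.036,"ax": 0,"ay": 0,"az": 0,"grip": 1},{"x": 0,"y": 0,"z": -0.036,"ax": 0,"ay": 0,"az": 0,"grip": 1}])

```text
time: 4.4
tool_pos: [0.4717, 0.1116, 0.0702]
tcp_rot: [-3.098, -0.519, -0.003]
wrist_force: [-1.8, 1.0, 9.9]
width: 0.638
grip_force: 50.8
```

>>> step_arm(series=[{"x": 0,"y": 0,"z": -0.06,"ax": 0,"ay": 0,"az": 0,"grip": 1},{"x": 0,"y": 0,"z": -0.14,"ax": 0,"ay": 0,"az": 0,"grip": 1},{"x": 0,"y": 0,"z": -0.22,"ax": 0,"ay": 0,"az": 0,"grip": 1},{"x": 0,"y": 0,"z": -0.22,"ax": 0,"ay": 0,"az": 0,"grip": 1},{"x": 0,"y": 0,"z": -0.22,"ax": 0,"ay": 0,"az": 0,"grip": 1}])

```text
time: 4.9
tool_pos: [0.471, 0.1112, 0.1794]
tcp_rot: [3.098, 0.519, 0.002]
wrist_force: [-0.4, -0.2, -2.8]
width: 0.64
grip_force: 53.0
```

```bash
python3 - <<'E'
from h import *
s=bot.read_state();print(s['tool_pos'],s['width'],s['grip_force'],s['wrist_force'],totool([.5925,.391,.18]))
s=cam('side'); p=proj(s,[.47,.112,.15]); print(p); u,v=p.astype(int); b=s['img'][v-50:v+50,u-60:u+60,::-1]; cv2.imwrite('pics/g2.png',cv2.resize(b,None,fx=6,fy=6)); print(u-60,v-50)
E
```

```text
[0.47100771 0.11122623 0.17938567] 0.6395900745277842 53.04785860294942 [-0.39942538 -0.15930866 -2.81041101] [ 0.41203627 -0.44984645 -0.00087415]
[245.93926585 156.43382149]
185 106
```

View pics/g2.png

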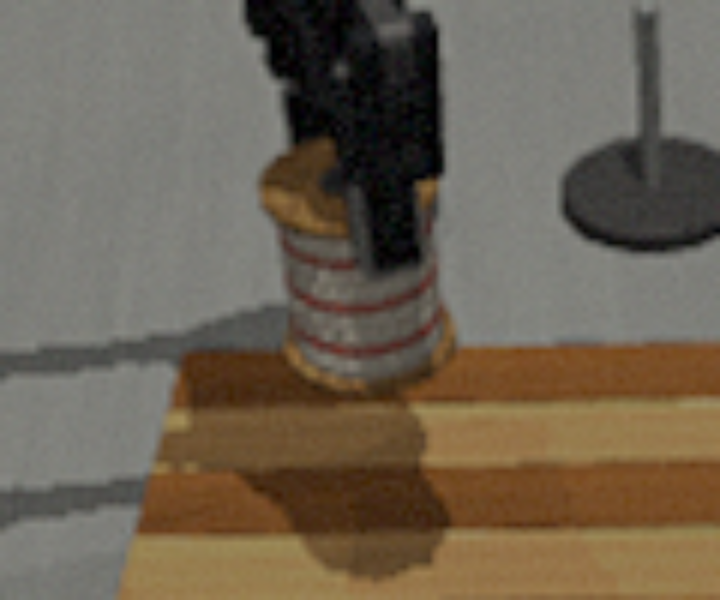

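Spool is held upright, its bottom flange centred near (246,167) in the side view; base ≈134 mm up, clear of the spindle tip.

>>> step_arm(series=[{"x": 0.412,"y": -0.45,"z": 0,"ax": 0,"ay": 0,"az": 0,"grip": 1},{"x": 0.412,"y": -0.45,"z": 0,"ax": 0,"ay": 0,"az": 0,"grip": 1},{"x": 0.412,"y": -0.45,"z": 0,"ax": 0,"ay": 0,"az": 0,"grip": 1},{"x": 0.412,"y": -0.45,"z": 0,"ax": 0,"ay": 0,"az": 0,"grip": 1},{"x": 0.412,"y": -0.45,"z": 0,"ax": 0,"ay": 0,"az": 0,"grip": 1},{"x": 0.412,"y": -0.45,"z": 0,"ax": 0,"ay": 0,"az": 0,"grip": 1},{"x": 0.412,"y": -0.45,"z": 0,"ax": 0,"ay": 0,"az": 0,"grip": 1},{"x": 0.412,"y": -0.45,"z": 0,"ax": 0,"ay": 0,"az": 0,"grip": 1},{"x": 0.412,"y": -0.45,"z": 0,"ax": 0,"ay": 0,"az": 0,"grip": 1},{"x": 0.412,"y": -0.45,"z": 0,"ax": 0,"ay": 0,"az": 0,"grip": 1}])

```text
time: 5.95
tool_pos: [0.5913, 0.3892, 0.1781]
tcp_rot: [3.098, 0.517, -0.004]
wrist_force: [-0.1, 0.0, -1.8]
width: 0.641
grip_force: 53.3
```

```bash
python3 - <<'E'
from h import *
s=bot.read_state();print(s['tool_pos'],s['width'],s['wrist_force'],totool([.5925,.391,.18]))
s=cam('side'); p=proj(s,[.5925,.391,.105]); print(p, proj(s,[.5925,.391,.134]),proj(s,[.5925,.391,.107])); u,v=p.astype(int); b=s['img'][v-40:v+50,u-50:u+50,::-1]; cv2.imwrite('pics/g3.png',cv2.resize(b,None,fx=6,fy=6)); print(u-50,v-40)
E
```

```text
[0.59131239 0.38919118 0.17813768] 0.6414642103223297 [-0.06417215  0.00852936 -1.80670523] [ 0.00341221 -0.00264709 -0.00373518]
[291.9817931  106.66540231] [291.58594068  96.75081155] [291.954988   105.99403709]
241 66
```

View pics/g3.png

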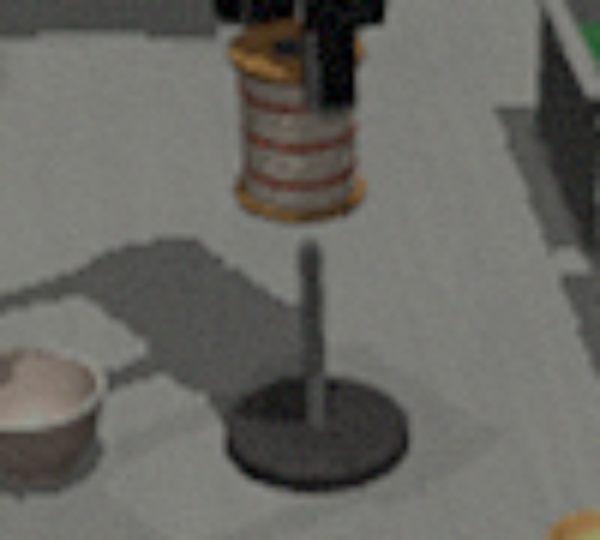

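Spindle tip at about (292.5,106), spool foot centre about 1 px left of the spindle axis: shift ≈3 mm in x and y, then lower over the tip.

>>> step_arm(series=[{"x": 0.007,"y": -0.004,"z": 0,"ax": 0,"ay": 0,"az": 0,"grip": 1},{"x": 0.007,"y": -0.004,"z": 0,"ax": 0,"ay": 0,"az": 0,"grip": 1},{"x": 0.007,"y": -0.004,"z": 0.03,"ax": 0,"ay": 0,"az": 0,"grip": 1},{"x": 0.007,"y": -0.004,"z": 0.06,"ax": 0,"ay": 0,"az": 0,"grip": 1},{"x": 0.007,"y": -0.004,"z": 0.08,"ax": 0,"ay": 0,"az": 0,"grip": 1},{"x": 0.007,"y": -0.004,"z": 0.08,"ax": 0,"ay": 0,"az": 0,"grip": 1}])

```text
time: 6.6
tool_pos: [0.5927, 0.3928, 0.1351]
tcp_rot: [3.096, 0.518, -0.009]
wrist_force: [0.6, -0.3, -0.7]
width: 0.636
grip_force: 53.3
```

>>> step_arm(series=[{"x": 0,"y": 0,"z": 0.04,"ax": 0,"ay": 0,"az": 0,"grip": 1},{"x": 0,"y": 0,"z": 0.08,"ax": 0,"ay": 0,"az": 0,"grip": 1},{"x": 0,"y": 0,"z": 0.12,"ax": 0,"ay": 0,"az": 0,"grip": 1},{"x": 0,"y": 0,"z": 0.142,"ax": 0,"ay": 0,"az": 0,"grip": 1},{"x": 0,"y": 0,"z": 0.146,"ax": 0,"ay": 0,"az": 0,"grip": 1},{"x": 0,"y": 0,"z": 0.148,"ax": 0,"ay": 0,"az": 0,"grip": 1}])

```text
time: 7.2
tool_pos: [0.595, 0.3942, 0.0654]
tcp_rot: [-3.098, -0.519, -0.0]
wrist_force: [-0.6, -0.3, -1.9]
width: 0.641
grip_force: 53.3
```

>>> step_arm(series=[{"x": 0,"y": 0,"z": 0.006,"ax": 0,"ay": 0,"az": 0,"grip": 1},{"x": 0,"y": 0,"z": 0.012,"ax": 0,"ay": 0,"az": 0,"grip": 1},{"x": 0,"y": 0,"z": 0.014,"ax": 0,"ay": 0,"az": 0,"grip": 1},{"x": 0,"y": 0,"z": 0.014,"ax": 0,"ay": 0,"az": 0,"grip": 1}])

```text
time: 7.6
tool_pos: [0.5949, 0.3941, 0.0585]
tcp_rot: [-3.098, -0.519, -0.0]
wrist_force: [0.2, 0.1, -1.1]
width: 0.637
grip_force: 53.3
```

>>> step_arm(series=[{"x": 0,"y": 0,"z": 0.002,"ax": 0,"ay": 0,"az": 0,"grip": 0.2},{"x": 0,"y": 0,"z": 0.002,"ax": 0,"ay": 0,"az": 0,"grip": -0.3},{"x": 0,"y": 0,"z": 0.002,"ax": 0,"ay": 0,"az": 0,"grip": -1},{"x": 0,"y": 0,"z": 0.002,"ax": 0,"ay": 0,"az": 0,"grip": -1},{"x": 0,"y": 0,"z": 0.002,"ax": 0,"ay": 0,"az": 0,"grip": -1},{"x": 0,"y": 0,"z": -0.06,"ax": 0,"ay": 0,"az": 0,"grip": -1},{"x": 0,"y": 0,"z": -0.16,"ax": 0,"ay": 0,"az": 0,"grip": -1},{"x": 0,"y": 0,"z": -0.26,"ax": 0,"ay": 0,"az": 0,"grip": -1},{"x": 0,"y": 0,"z": -0.3,"ax": 0,"ay": 0,"az": 0,"grip": -1},{"x": 0,"y": 0,"z": -0.3,"ax": 0,"ay": 0,"az": 0,"grip": 1}])

```text
time: 8.6
tool_pos: [0.5978, 0.3959, 0.2152]
tcp_rot: [-3.094, -0.518, -0.016]
wrist_force: [-0.1, 0.6, 0.2]
width: 0.857
grip_force: 0.0
```

```bash
python3 - <<'E'
from h import *
s=bot.read_state();print(s['tool_pos'],s['q'])
s=cam('side'); print(proj(s,[.5925,.391,.078]),proj(s,[.5925,.391,.012])); b=s['img'][80:165,235:350,::-1]; cv2.imwrite('pics/g4.png',cv2.resize(b,None,fx=6,fy=6))
E
```

```text
[0.59781818 0.39586627 0.2152459 ] [5.50156916e-01 3.44471642e-01 1.53027978e+00 4.03137587e-06
 1.25578485e+00 1.78911571e+00]
[292.33674817 115.55567094] [293.15346976 136.01142671]
```

View pics/g4.png

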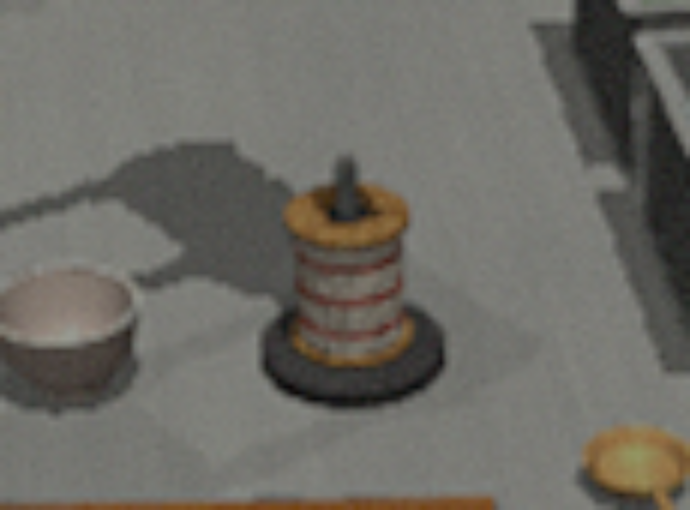

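Spool seated right down on the foot (flange foot at about (294,138) in the side view, spindle poking through). Now to the board.

```bash
cat >> h.py <<'E'
BX=np.array([.9934,-.1144]);BY=np.array([.1144,.9934]);E0=np.array([.4868,.0564])
def W(a,b,z): return np.r_[E0+a*BX+b*BY,z]
def plan(p,yaw):
    s=bot.read_state(); R=Ro.from_rotvec(s['tcp_rot']).as_matrix(); y=R[:,1]; cur=np.degrees(np.arctan2(y[1],y[0]))
    print('pos',s['tool_pos'].round(4),'blk',(np.array([BX,BY])@(s['tool_pos'][:2]-E0)).round(4),'yaw',cur.round(2),'F',np.round(s['wrist_force'],1),'shift',(R.T@(np.array(p)-s['tool_pos'])/.5).round(4),'az',((cur-yaw)/30).round(3))
E
python3 -c "
from h import *
plan([.5386,-.2854,.2],2.6)"
```

```text
pos [0.5963 0.3949 0.2117] blk [0.07   0.3488] yaw -70.99 F [-0.6  0.  -0.4] shift [-0.5525  1.2489  0.0186] az -2.453
```

>>> step_arm(series=[{"x": -0.27,"y": 0.62,"z": 0.01,"ax": 0,"ay": 0,"az": -0.9,"grip": -1},{"x": -0.27,"y": 0.62,"z": 0.01,"ax": 0,"ay": 0,"az": -0.9,"grip": -1},{"x": -0.27,"y": 0.62,"z": 0.01,"ax": 0,"ay": 0,"az": -0.9,"grip": -1},{"x": -0.27,"y": 0.62,"z": 0.01,"ax": 0,"ay": 0,"az": -0.9,"grip": -1},{"x": -0.27,"y": 0.62,"z": 0.01,"ax": 0,"ay": 0,"az": -0.9,"grip": -1},{"x": -0.27,"y": 0.62,"z": 0.01,"ax": 0,"ay": 0,"az": -0.9,"grip": -1},{"x": -0.27,"y": 0.62,"z": 0.01,"ax": 0,"ay": 0,"az": -0.9,"grip": -1},{"x": -0.27,"y": 0.62,"z": 0.01,"ax": 0,"ay": 0,"az": -0.9,"grip": -1}])

```text
time: 9.45
tool_pos: [0.566, 0.0525, 0.2005]
tcp_rot: [-2.895, -1.221, 0.008]
wrist_force: [0.6, 0.7, 0.6]
width: 0.998
grip_force: 0.0
```

```bash
python3 -c "
from h import *
plan([.5386,-.2854,.2],2.6)"
```

```text
pos [0.566  0.0525 0.2005] blk [0.0791 0.0052] yaw -44.27 F [0.6 0.7 0.6] shift [-0.5221  0.4324  0.0026] az -1.562
```

>>> step_arm(series=[{"x": -0.52,"y": 0.43,"z": 0,"ax": 0,"ay": 0,"az": -0.9,"grip": -1},{"x": -0.52,"y": 0.43,"z": 0,"ax": 0,"ay": 0,"az": -0.9,"grip": -1},{"x": -0.52,"y": 0.43,"z": 0,"ax": 0,"ay": 0,"az": -0.9,"grip": -1},{"x": -0.52,"y": 0.43,"z": 0,"ax": 0,"ay": 0,"az": -0.9,"grip": -1},{"x": -0.52,"y": 0.43,"z": 0,"ax": 0,"ay": 0,"az": -0.9,"grip": -1},{"x": -0.52,"y": 0.43,"z": 0,"ax": 0,"ay": 0,"az": -0.9,"grip": -1},{"x": -0.52,"y": 0.43,"z": 0,"ax": 0,"ay": 0,"az": -0.9,"grip": -1},{"x": -0.52,"y": 0.43,"z": 0,"ax": 0,"ay": 0,"az": -0.9,"grip": -1}])

```text
time: 10.25
tool_pos: [0.5411, -0.2839, 0.2011]
tcp_rot: [-2.529, -1.862, 0.004]
wrist_force: [-0.0, 1.0, 0.2]
width: 1.002
grip_force: 0.0
```

```bash
python3 -c "
from h import *
plan([.5386,-.2854,.06],2.6)"
```

```text
pos [ 0.5411 -0.2839  0.2011] blk [ 0.0928 -0.3318] yaw -17.28 F [-0.   1.   0.2] shift [-0.004  -0.0032  0.2821] az -0.663
```

>>> step_arm(series=[{"x": -0.004,"y": -0.003,"z": 0.1,"ax": 0,"ay": 0,"az": -0.3,"grip": -1},{"x": -0.004,"y": -0.003,"z": 0.2,"ax": 0,"ay": 0,"az": -0.6,"grip": -1},{"x": -0.004,"y": -0.003,"z": 0.3,"ax": 0,"ay": 0,"az": -0.66,"grip": -1},{"x": -0.004,"y": -0.003,"z": 0.37,"ax": 0,"ay": 0,"az": -0.66,"grip": -1},{"x": -0.004,"y": -0.003,"z": 0.385,"ax": 0,"ay": 0,"az": -0.66,"grip": -1},{"x": -0.004,"y": -0.003,"z": 0.395,"ax": 0,"ay": 0,"az": -0.66,"grip": -1},{"x": -0.004,"y": -0.003,"z": 0.395,"ax": 0,"ay": 0,"az": -0.66,"grip": -1}])

```text
time: 10.95
tool_pos: [0.5413, -0.2806, 0.0065]
tcp_rot: [2.165, 2.275, 0.001]
wrist_force: [0.7, 0.5, 0.7]
width: 0.997
grip_force: 0.0
```

```bash
python3 -c "
from h import *
plan([.5386,-.2854,-.008],2.6)"
```

```text
pos [ 0.5413 -0.2806  0.0065] blk [ 0.0927 -0.3285] yaw 2.84 F [0.7 0.5 0.7] shift [-0.0093 -0.0059  0.0289] az 0.008
```

>>> step_arm(series=[{"x": 0,"y": 0,"z": 0.01,"ax": 0,"ay": 0,"az": 0,"grip": -1},{"x": 0,"y": 0,"z": 0.016,"ax": 0,"ay": 0,"az": 0,"grip": -1},{"x": 0,"y": 0,"z": 0.022,"ax": 0,"ay": 0,"az": 0,"grip": -1},{"x": 0,"y": 0,"z": 0.026,"ax": 0,"ay": 0,"az": 0,"grip": -1},{"x": 0,"y": 0,"z": 0.026,"ax": 0,"ay": 0,"az": 0,"grip": -1}])

```text
time: 11.45
tool_pos: [0.5401, -0.2809, -0.0073]
tcp_rot: [-2.166, -2.275, 0.0]
wrist_force: [-0.5, -0.1, -0.0]
width: 0.998
grip_force: 0.0
```

```bash
python3 - <<'E'
from h import *
plan(W(.04,-.16,-.008),-6.57)
s=cam('side'); cv2.imwrite('pics/b1.png',cv2.resize(s['img'][250:390,210:400,::-1],None,fx=4,fy=4))
E
```

```text
pos [ 0.5401 -0.2809 -0.0073] blk [ 0.0916 -0.3289] yaw 2.8 F [-0.5 -0.1 -0. ] shift [ 0.3502 -0.0467  0.0015] az 0.312
```

View pics/b1.png

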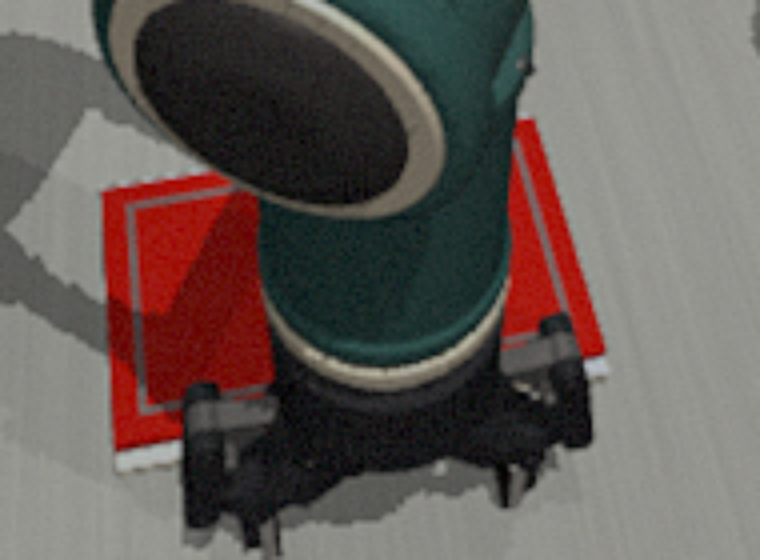

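Fingers stand just behind the board's far edge, evenly spread along it. Pushing.

>>> step_arm(series=[{"x": 0.04,"y": 0,"z": 0,"ax": 0,"ay": 0,"az": 0,"grip": -1},{"x": 0.06,"y": 0,"z": 0,"ax": 0,"ay": 0,"az": 0,"grip": -1},{"x": 0.09,"y": -0.005,"z": 0,"ax": 0,"ay": 0,"az": 0.03,"grip": -1},{"x": 0.12,"y": -0.01,"z": 0,"ax": 0,"ay": 0,"az": 0.06,"grip": -1},{"x": 0.15,"y": -0.015,"z": 0,"ax": 0,"ay": 0,"az": 0.1,"grip": -1},{"x": 0.18,"y": -0.02,"z": 0,"ax": 0,"ay": 0,"az": 0.14,"grip": -1},{"x": 0.21,"y": -0.025,"z": 0,"ax": 0,"ay": 0,"az": 0.18,"grip": -1},{"x": 0.24,"y": -0.03,"z": 0,"ax": 0,"ay": 0,"az": 0.22,"grip": -1},{"x": 0.27,"y": -0.035,"z": 0,"ax": 0,"ay": 0,"az": 0.26,"grip": -1},{"x": 0.3,"y": -0.04,"z": 0,"ax": 0,"ay": 0,"az": 0.3,"grip": -1},{"x": 0.32,"y": -0.045,"z": 0,"ax": 0,"ay": 0,"az": 0.31,"grip": -1},{"x": 0.34,"y": -0.047,"z": 0,"ax": 0,"ay": 0,"az": 0.31,"grip": -1}])

```text
time: 12.7
tool_pos: [0.5084, -0.1114, -0.0069]
tcp_rot: [2.342, 2.093, 0.0]
wrist_force: [0.3, -1.9, 1.3]
width: 1.002
grip_force: 1.1
```

```bash
cat >> h.py <<'E'
def board(z,cams=('top','side'),green=False):
    for n in cams:
        d=cam(n); H=cv2.cvtColor(d['img'],cv2.COLOR_RGB2HSV); h=H[...,0]
        m=(((h>35)&(h<85)) if green else ((h<6)|(h>174)))&(H[...,1]>130)&(H[...,2]>40)
        c=blob(m*1,(200,150,480,290) if n=='top' else (150,120,400,360))
        r=plane_rect(d,c,z); a=np.array(r[0])/1000
        print(n,'c',a.round(4),'blk',(np.array([BX,BY])@(a-E0)).round(4),'size',np.round(r[1],0),'ang',round(r[2],2))
E
python3 - <<'E'
from h import *
plan(W(.04,-.141,-.008),-6.57); board(.02)
E
```

```text
pos [ 0.5084 -0.1114 -0.0069] blk [ 0.0407 -0.1643] yaw -6.42 F [ 0.3 -1.9  1.3] shift [ 0.0465 -0.0013  0.0021] az 0.005
top c [ 0.5154 -0.0365] blk [ 0.039 -0.089] size [ 92. 171.] ang 83.1
side c [ 0.5743 -0.0408] blk [ 0.098  -0.0866] size [90. 50.] ang 83.57
```

>>> step_arm(series=[{"x": 0.02,"y": 0,"z": 0,"ax": 0,"ay": 0,"az": 0,"grip": -1},{"x": 0.036,"y": 0,"z": 0,"ax": 0,"ay": 0,"az": 0,"grip": -1},{"x": 0.042,"y": 0,"z": 0,"ax": 0,"ay": 0,"az": 0,"grip": -1},{"x": 0.046,"y": 0,"z": 0,"ax": 0,"ay": 0,"az": 0,"grip": -1},{"x": 0.048,"y": 0,"z": 0,"ax": 0,"ay": 0,"az": 0,"grip": -1},{"x": 0.048,"y": 0,"z": 0,"ax": 0,"ay": 0,"az": 0,"grip": -1}])

```text
time: 13.4
tool_pos: [0.5112, -0.0883, -0.0073]
tcp_rot: [-2.344, -2.092, 0.0]
wrist_force: [0.3, -0.5, -0.2]
width: 1.001
grip_force: 0.4
```

```bash
python3 - <<'E'
from h import *
plan(W(.04,-.141,-.008),-6.57)
E
```

```text
pos [ 0.5112 -0.0883 -0.0073] blk [ 0.0408 -0.141 ] yaw -6.5 F [ 0.3 -0.5 -0.2] shift [-0.0001 -0.0016  0.0014] az 0.002
```

>>> step_arm(series=[{"x": 0.002,"y": 0,"z": 0,"ax": 0,"ay": 0,"az": 0,"grip": -1},{"x": 0.004,"y": 0,"z": 0,"ax": 0,"ay": 0,"az": 0,"grip": -1},{"x": 0.006,"y": 0,"z": 0,"ax": 0,"ay": 0,"az": 0,"grip": -1}])

```text
time: 13.7
tool_pos: [0.5111, -0.0879, -0.0073]
tcp_rot: [2.341, 2.092, -0.005]
wrist_force: [-2.8, -16.0, -0.4]
width: 1.002
grip_force: 8.3
```

>>> step_arm(series=[{"x": 0.002,"y": 0,"z": 0,"ax": 0,"ay": 0,"az": 0,"grip": -1},{"x": 0.002,"y": 0,"z": 0,"ax": 0,"ay": 0,"az": 0,"grip": -1}])

```text
time: 13.9
tool_pos: [0.5111, -0.0879, -0.0073]
tcp_rot: [2.34, 2.091, -0.006]
wrist_force: [-3.1, -17.2, -0.6]
width: 0.999
grip_force: 8.7
```

>>> step_arm(series=[{"x": -0.012,"y": 0,"z": 0,"ax": 0,"ay": 0,"az": 0,"grip": -1},{"x": -0.012,"y": 0,"z": 0.005,"ax": 0,"ay": 0,"az": 0,"grip": -1},{"x": -0.006,"y": 0,"z": 0.005,"ax": 0,"ay": 0,"az": 0,"grip": -1},{"x": -0.003,"y": 0,"z": 0.005,"ax": 0,"ay": 0,"az": 0,"grip": -1},{"x": -0.003,"y": 0,"z": 0.005,"ax": 0,"ay": 0,"az": 0,"grip": -1}])

```text
time: 14.4
tool_pos: [0.5111, -0.088, -0.0099]
tcp_rot: [2.34, 2.092, -0.005]
wrist_force: [-2.8, -15.0, -0.8]
width: 1.0
grip_force: 7.3
```

>>> step_arm(series=[{"x": -0.004,"y": 0,"z": 0,"ax": 0,"ay": 0,"az": 0,"grip": -1},{"x": -0.004,"y": 0,"z": 0,"ax": 0,"ay": 0,"az": 0,"grip": -1}])

```text
time: 14.6
tool_pos: [0.5111, -0.0881, -0.0099]
tcp_rot: [2.344, 2.092, -0.001]
wrist_force: [-0.8, -6.2, -2.3]
width: 1.002
grip_force: 2.9
```

>>> step_arm(series=[{"x": 0.001,"y": 0,"z": 0,"ax": 0,"ay": 0,"az": 0,"grip": -1},{"x": 0.001,"y": 0,"z": -0.006,"ax": 0,"ay": 0,"az": 0,"grip": -1},{"x": 0.001,"y": 0,"z": -0.012,"ax": 0,"ay": 0,"az": 0,"grip": -1},{"x": 0.001,"y": 0,"z": -0.02,"ax": 0,"ay": 0,"az": 0,"grip": -1},{"x": 0.001,"y": 0,"z": -0.02,"ax": 0,"ay": 0,"az": 0,"grip": -1}])

```text
time: 15.1
tool_pos: [0.5113, -0.0879, 0.0005]
tcp_rot: [2.342, 2.093, -0.002]
wrist_force: [-1.7, -7.7, -1.9]
width: 0.999
grip_force: 3.7
```

```bash
python3 - <<'E'
from h import *
plan(W(.04,-.141,.01),-6.57); board(.02,('side',))
s=cam('side'); cv2.imwrite('pics/b2.png',cv2.resize(s['img'][180:320,200:390,::-1],None,fx=4,fy=4))
E
```

```text
pos [ 5.113e-01 -8.790e-02  5.000e-04] blk [ 0.0408 -0.1406] yaw -6.44 F [-1.7 -7.7 -1.9] shift [-0.0008 -0.0016 -0.019 ] az 0.004
side c [ 0.5855 -0.0173] blk [ 0.1065 -0.0619] size [112.  63.] ang 83.78
```

View pics/b2.png

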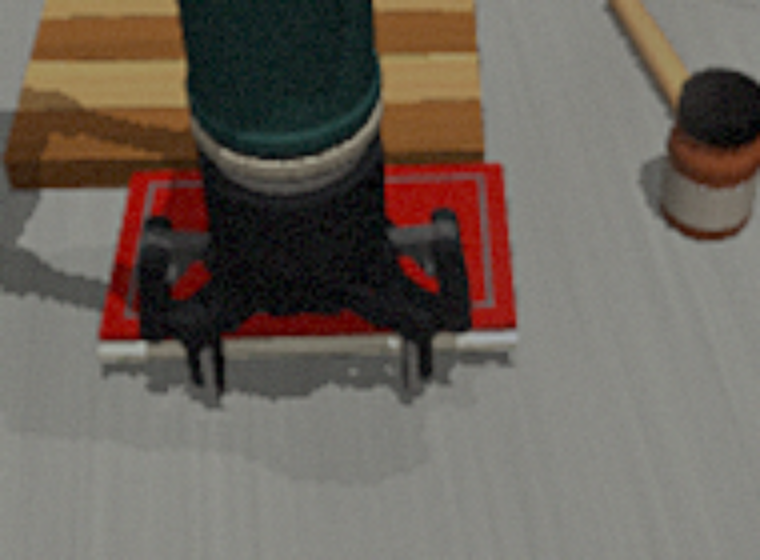

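The board's far edge is lifting (white core edge at about (277,265) in the side view with shadow underneath), square against the wall. Continuing along the arc.

>>> step_arm(series=[{"x": 0.001,"y": 0,"z": -0.01,"ax": 0,"ay": 0,"az": 0,"grip": -1},{"x": 0.002,"y": 0,"z": -0.02,"ax": 0,"ay": 0,"az": 0,"grip": -1},{"x": 0.004,"y": 0,"z": -0.03,"ax": 0,"ay": 0,"az": 0,"grip": -1},{"x": 0.006,"y": 0,"z": -0.042,"ax": 0,"ay": 0,"az": 0,"grip": -1}])

```text
time: 15.6
tool_pos: [0.5116, -0.0853, 0.0214]
tcp_rot: [2.341, 2.093, -0.003]
wrist_force: [-1.8, -8.4, 0.4]
width: 1.003
grip_force: 3.9
```

>>> step_arm(series=[{"x": 0.003,"y": 0,"z": -0.01,"ax": 0,"ay": 0,"az": 0,"grip": -1},{"x": 0.006,"y": 0,"z": -0.02,"ax": 0,"ay": 0,"az": 0,"grip": -1},{"x": 0.009,"y": 0,"z": -0.03,"ax": 0,"ay": 0,"az": 0,"grip": -1},{"x": 0.013,"y": 0,"z": -0.04,"ax": 0,"ay": 0,"az": 0,"grip": -1}])

```text
time: 16.0
tool_pos: [0.5123, -0.0792, 0.0418]
tcp_rot: [2.341, 2.093, -0.003]
wrist_force: [-2.8, -10.2, 2.3]
width: 0.999
grip_force: 5.0
```

>>> step_arm(series=[{"x": 0.003,"y": 0,"z": -0.009,"ax": 0,"ay": 0,"az": 0,"grip": -1},{"x": 0.008,"y": 0,"z": -0.018,"ax": 0,"ay": 0,"az": 0,"grip": -1},{"x": 0.014,"y": 0,"z": -0.027,"ax": 0,"ay": 0,"az": 0,"grip": -1},{"x": 0.02,"y": 0,"z": -0.036,"ax": 0,"ay": 0,"az": 0,"grip": -1}])

```text
time: 16.4
tool_pos: [0.5138, -0.0685, 0.0599]
tcp_rot: [2.342, 2.092, -0.001]
wrist_force: [-2.4, -6.4, 3.0]
width: 0.998
grip_force: 3.5
```

```bash
python3 - <<'E'
from h import *
plan(W(.04,-.141,.01),-6.57)
s=cam('side'); H=cv2.cvtColor(s['img'],cv2.COLOR_RGB2HSV)
for nm,m in(('red',((H[...,0]<6)|(H[...,0]>174))&(H[...,1]>150)&(H[...,2]>60)),('grn',(H[...,0]>35)&(H[...,0]<85)&(H[...,1]>110)&(H[...,2]>30))):
    c=blob(m*1,(190,150,360,300)); print(nm,cv2.contourArea(c),cv2.boundingRect(c))
for th in (30,35,40):
    t=np.radians(th); z=124*np.sin(t)+7*np.cos(t); sd=130*np.cos(t)+6*np.sin(t)
    print(th,[proj(s,W(a,-sd/1000,z/1000)).round(1) for a in(-.06,.14)])
E
```

```text
pos [ 0.5138 -0.0685  0.0599] blk [ 0.0411 -0.121 ] yaw -6.44 F [-2.4 -6.4  3. ] shift [-0.0399 -0.0024  0.0999] az 0.004
red 407.0 (253, 226, 47, 13)
grn 41.0 (254, 243, 47, 3)
30 [array([221.9, 246.9]), array([330.2, 243.9])]
35 [array([221.6, 241.4]), array([330.2, 238.5])]
40 [array([221.4, 235.7]), array([330.1, 232.9])]
```

>>> step_arm(series=[{"x": 0.006,"y": 0,"z": -0.008,"ax": 0,"ay": 0,"az": 0,"grip": -1},{"x": 0.012,"y": 0,"z": -0.016,"ax": 0,"ay": 0,"az": 0,"grip": -1},{"x": 0.019,"y": 0,"z": -0.024,"ax": 0,"ay": 0,"az": 0,"grip": -1},{"x": 0.026,"y": 0,"z": -0.031,"ax": 0,"ay": 0,"az": 0,"grip": -1}])

```text
time: 16.85
tool_pos: [0.5155, -0.0555, 0.0757]
tcp_rot: [2.341, 2.092, -0.001]
wrist_force: [-2.1, -7.0, 3.9]
width: 0.997
grip_force: 4.2
```

>>> step_arm(series=[{"x": 0.008,"y": 0,"z": -0.007,"ax": 0,"ay": 0,"az": 0,"grip": -1},{"x": 0.015,"y": 0,"z": -0.014,"ax": 0,"ay": 0,"az": 0,"grip": -1},{"x": 0.022,"y": 0,"z": -0.021,"ax": 0,"ay": 0,"az": 0,"grip": -1},{"x": 0.03,"y": 0,"z": -0.028,"ax": 0,"ay": 0,"az": 0,"grip": -1}])

```text
time: 17.25
tool_pos: [0.5174, -0.0407, 0.09]
tcp_rot: [2.341, 2.092, -0.0]
wrist_force: [-0.5, -5.2, 3.9]
width: 1.002
grip_force: 3.9
```

>>> step_arm(series=[{"x": 0.008,"y": 0,"z": -0.006,"ax": 0,"ay": 0,"az": 0,"grip": -1},{"x": 0.016,"y": 0,"z": -0.012,"ax": 0,"ay": 0,"az": 0,"grip": -1},{"x": 0.025,"y": 0,"z": -0.018,"ax": 0,"ay": 0,"az": 0,"grip": -1},{"x": 0.034,"y": 0,"z": -0.023,"ax": 0,"ay": 0,"az": 0,"grip": -1}])

```text
time: 17.65
tool_pos: [0.5196, -0.0236, 0.102]
tcp_rot: [2.341, 2.092, 0.0]
wrist_force: [-1.9, -5.8, 6.9]
width: 0.998
grip_force: 4.8
```

>>> step_arm(series=[{"x": 0.009,"y": 0,"z": -0.005,"ax": 0,"ay": 0,"az": 0,"grip": -1},{"x": 0.018,"y": 0,"z": -0.009,"ax": 0,"ay": 0,"az": 0,"grip": -1},{"x": 0.027,"y": 0,"z": -0.012,"ax": 0,"ay": 0,"az": 0,"grip": -1},{"x": 0.036,"y": 0,"z": -0.015,"ax": 0,"ay": 0,"az": 0,"grip": -1}])

```text
time: 18.05
tool_pos: [0.522, -0.0055, 0.1102]
tcp_rot: [2.341, 2.091, 0.002]
wrist_force: [-2.9, -4.9, 11.8]
width: 1.0
grip_force: 6.0
```

```bash
cat >> h.py <<'E'
def greenbox(show=True):
    s=cam('side'); H=cv2.cvtColor(s['img'],cv2.COLOR_RGB2HSV)
    for nm,m in(('red',((H[...,0]<6)|(H[...,0]>174))&(H[...,1]>150)&(H[...,2]>60)),('grn',(H[...,0]>35)&(H[...,0]<80)&(H[...,1]>110)&(H[...,2]>30))):
        try: c=blob(m*1,(190,130,360,300)); print(nm,cv2.contourArea(c),cv2.boundingRect(c))
        except ValueError: print(nm,'none')
    return s
E
python3 - <<'E'
from h import *
plan(W(.04,-.141,.01),-6.57); s=greenbox()
for th in (60,75,90):
    t=np.radians(th); print(th,[proj(s,W(a,-(118*np.cos(t)+20*np.sin(t))/1000,(124*np.sin(t)-7*np.cos(t))/1000)).round(1) for a in(-.06,.14)],[proj(s,W(a,-.02-.1*np.cos(t)*.1,.006)).round() for a in(-.06,.14)])
E
```

```text
pos [ 0.522  -0.0055  0.1102] blk [ 0.042  -0.0575] yaw -6.43 F [-2.9 -4.9 11.8] shift [-0.1669 -0.005   0.2005] az 0.005
red 0.0 (254, 197, 9, 1)
grn 2679.0 (223, 201, 106, 31)
60 [array([221.9, 218. ]), array([329.4, 215.4])] [array([233., 233.]), array([326., 231.])]
75 [array([222.7, 202.8]), array([328.7, 200.4])] [array([233., 233.]), array([326., 230.])]
90 [array([224.5, 190. ]), array([327.8, 187.9])] [array([233., 232.]), array([326., 229.])]
```

>>> step_arm(series=[{"x": 0.004,"y": 0,"z": -0.006,"ax": 0,"ay": 0,"az": 0,"grip": -1},{"x": 0.014,"y": 0,"z": -0.01,"ax": 0,"ay": 0,"az": 0,"grip": -1},{"x": 0.024,"y": 0,"z": -0.013,"ax": 0,"ay": 0,"az": 0,"grip": -1},{"x": 0.034,"y": 0,"z": -0.015,"ax": 0,"ay": 0,"az": 0,"grip": -1}])

```text
time: 18.5
tool_pos: [0.5223, 0.0124, 0.115]
tcp_rot: [-2.343, -2.092, 0.0]
wrist_force: [0.6, -0.3, -0.1]
width: 1.001
grip_force: 0.0
```

```bash
python3 - <<'E'
from h import *
plan(W(.04,-.141,.01),-6.57); s=greenbox()
E
```

```text
pos [0.5223 0.0124 0.115 ] blk [ 0.0403 -0.0396] yaw -6.47 F [ 0.6 -0.3 -0.1] shift [-0.2028 -0.0007  0.2099] az 0.003
red 4428.5 (225, 227, 105, 49)
grn 0.0 (288, 145, 1, 1)
```

The up-force meant the tips sat in the notch under the core; raising them slipped them over the top and the board fell back, red up. Back off, remeasure and repeat with a deeper, tilted hold.

>>> step_arm(series=[{"x": -0.1,"y": 0,"z": -0.02,"ax": 0,"ay": 0,"az": 0,"grip": -1},{"x": -0.2,"y": 0,"z": -0.02,"ax": 0,"ay": 0,"az": 0,"grip": -1},{"x": -0.28,"y": 0,"z": -0.02,"ax": 0,"ay": 0,"az": 0,"grip": -1},{"x": -0.28,"y": 0,"z": -0.02,"ax": 0,"ay": 0,"az": 0,"grip": -1},{"x": -0.28,"y": 0,"z": -0.02,"ax": 0,"ay": 0,"az": 0,"grip": -1}])

```text
time: 19.05
tool_pos: [0.5064, -0.128, 0.125]
tcp_rot: [-2.345, -2.089, -0.0]
wrist_force: [-0.8, 0.3, -0.2]
width: 1.004
grip_force: 0.0
```

```bash
python3 - <<'E'
from h import *
board(.02); plan(W(.04,-.165,.01),-6.57)
E
```

```text
top c [ 0.5173 -0.0293] blk [ 0.0401 -0.0817] size [116. 198.] ang 83.39
side c [ 0.5175 -0.0229] blk [ 0.0396 -0.0752] size [104. 171.] ang 83.14
pos [ 0.5066 -0.1267  0.1249] blk [ 0.0406 -0.1796] yaw -6.47 F [ 0.2  0.6 -0.2] shift [ 0.0291 -0.0009  0.2298] az 0.003
```

>>> step_arm(series=[{"x": 0,"y": 0,"z": 0.1,"ax": 0,"ay": 0,"az": 0,"grip": -1},{"x": 0,"y": 0,"z": 0.18,"ax": 0,"ay": 0,"az": 0,"grip": -1},{"x": 0,"y": 0,"z": 0.24,"ax": 0,"ay": 0,"az": 0,"grip": -1},{"x": 0,"y": 0,"z": 0.26,"ax": 0,"ay": 0,"az": 0,"grip": -1},{"x": 0,"y": 0,"z": 0.27,"ax": 0,"ay": 0,"az": 0,"grip": -1},{"x": 0,"y": 0,"z": 0.27,"ax": 0,"ay": 0,"az": 0,"grip": -1}])

```text
time: 19.75
tool_pos: [0.5075, -0.1271, -0.0093]
tcp_rot: [2.342, 2.093, 0.001]
wrist_force: [-1.0, -0.2, -0.2]
width: 1.001
grip_force: 0.0
```

>>> step_arm(series=[{"x": 0,"y": 0,"z": 0.002,"ax": 0,"ay": 0,"az": 0,"grip": -1},{"x": 0,"y": 0,"z": 0.004,"ax": 0,"ay": 0,"az": 0,"grip": -1},{"x": 0,"y": 0,"z": 0.004,"ax": 0,"ay": 0,"az": 0,"grip": -1}])

```text
time: 20.05
tool_pos: [0.5077, -0.1279, -0.0106]
tcp_rot: [2.342, 2.091, 0.002]
wrist_force: [-0.6, -0.6, -0.9]
width: 1.001
grip_force: 0.0
```

>>> step_arm(series=[{"x": 0.02,"y": 0,"z": 0.002,"ax": 0,"ay": 0,"az": 0,"grip": -1},{"x": 0.04,"y": 0,"z": 0.003,"ax": 0,"ay": 0,"az": 0,"grip": -1},{"x": 0.055,"y": 0,"z": 0.003,"ax": 0,"ay": 0,"az": 0,"grip": -1},{"x": 0.068,"y": 0,"z": 0.003,"ax": 0,"ay": 0,"az": 0,"grip": -1},{"x": 0.074,"y": 0,"z": 0.003,"ax": 0,"ay": 0,"az": 0,"grip": -1},{"x": 0.077,"y": 0,"z": 0.003,"ax": 0,"ay": 0,"az": 0,"grip": -1},{"x": 0.077,"y": 0,"z": 0.003,"ax": 0,"ay": 0,"az": 0,"grip": -1}])

```text
time: 20.75
tool_pos: [0.5113, -0.089, -0.0131]
tcp_rot: [-2.343, -2.092, -0.001]
wrist_force: [0.8, 0.5, 1.5]
width: 0.999
grip_force: 0.9
```

>>> step_arm(series=[{"x": 0.003,"y": 0,"z": 0,"ax": 0,"ay": 0,"az": 0,"grip": -1},{"x": 0.005,"y": 0,"z": 0,"ax": 0,"ay": 0,"az": 0,"grip": -1},{"x": 0.005,"y": 0,"z": 0,"ax": 0,"ay": 0,"az": 0,"grip": -1}])

```text
time: 21.05
tool_pos: [0.5112, -0.0882, -0.0131]
tcp_rot: [2.343, 2.091, -0.002]
wrist_force: [-1.2, -7.5, 2.9]
width: 1.001
grip_force: 4.1
```

>>> step_arm(series=[{"x": 0.001,"y": 0,"z": -0.006,"ax": 0,"ay": 0,"az": 0,"grip": -1},{"x": 0.001,"y": 0,"z": -0.012,"ax": 0,"ay": 0,"az": 0,"grip": -1},{"x": 0.002,"y": 0,"z": -0.02,"ax": 0,"ay": 0,"az": 0,"grip": -1},{"x": 0.002,"y": 0,"z": -0.03,"ax": 0,"ay": 0,"az": 0,"grip": -1},{"x": 0.004,"y": 0,"z": -0.04,"ax": 0,"ay": 0,"az": 0,"grip": -1},{"x": 0.006,"y": 0,"z": -0.05,"ax": 0,"ay": 0,"az": 0,"grip": -1},{"x": 0.008,"y": 0,"z": -0.062,"ax": 0,"ay": 0,"az": 0,"grip": -1}])

```text
time: 21.75
tool_pos: [0.5115, -0.0853, 0.0178]
tcp_rot: [2.342, 2.091, -0.004]
wrist_force: [-1.4, -10.2, -0.1]
width: 1.002
grip_force: 5.3
```

>>> step_arm(series=[{"x": 0.003,"y": 0,"z": -0.01,"ax": 0,"ay": 0,"az": 0,"grip": -1},{"x": 0.006,"y": 0,"z": -0.02,"ax": 0,"ay": 0,"az": 0,"grip": -1},{"x": 0.009,"y": 0,"z": -0.03,"ax": 0,"ay": 0,"az": 0,"grip": -1},{"x": 0.013,"y": 0,"z": -0.04,"ax": 0,"ay": 0,"az": 0,"grip": -1}])

```text
time: 22.15
tool_pos: [0.5123, -0.0793, 0.0383]
tcp_rot: [2.341, 2.091, -0.005]
wrist_force: [-3.3, -12.6, 3.6]
width: 1.001
grip_force: 6.4
```

>>> step_arm(series=[{"x": 0.004,"y": 0,"z": -0.006,"ax": 0,"ay": 0.11,"az": 0,"grip": -1},{"x": 0.009,"y": 0,"z": -0.012,"ax": 0,"ay": 0.22,"az": 0,"grip": -1},{"x": 0.014,"y": 0,"z": -0.018,"ax": 0,"ay": 0.33,"az": 0,"grip": -1},{"x": 0.02,"y": 0,"z": -0.024,"ax": 0,"ay": 0.44,"az": 0,"grip": -1},{"x": 0.026,"y": 0,"z": -0.028,"ax": 0,"ay": 0.55,"az": 0,"grip": -1},{"x": 0.032,"y": 0,"z": -0.031,"ax": 0,"ay": 0.66,"az": 0,"grip": -1}])

```text
time: 22.75
tool_pos: [0.5147, -0.0615, 0.0535]
tcp_rot: [-2.155, -1.923, -0.378]
wrist_force: [-2.4, -5.2, 1.8]
width: 1.001
grip_force: 2.1
```

```bash
python3 - <<'E'
from h import *
plan(W(.04,-.141,.01),-6.57); greenbox(); print(Ro.from_rotvec(bot.read_state()['tcp_rot']).as_matrix()[:,2])
E
```

```text
pos [ 0.5147 -0.0615  0.0535] blk [ 0.0412 -0.114 ] yaw -6.52 F [-2.4 -5.2  1.8] shift [-0.0804 -0.0027  0.0636] az 0.002
red 138.5 (316, 221, 14, 15)
grn 13.0 (318, 240, 12, 3)
[ 0.03986752  0.33925877 -0.9398479 ]
```

>>> step_arm(series=[{"x": 0.002,"y": 0,"z": 0,"ax": 0,"ay": 0,"az": 0,"grip": -1},{"x": 0.002,"y": 0,"z": 0.006,"ax": 0,"ay": 0,"az": 0,"grip": -1},{"x": 0.002,"y": 0,"z": 0.012,"ax": 0,"ay": 0,"az": 0,"grip": -1},{"x": 0.002,"y": 0,"z": 0.018,"ax": 0,"ay": 0,"az": 0,"grip": -1}])

```text
time: 23.2
tool_pos: [0.5157, -0.0622, 0.0468]
tcp_rot: [-2.158, -1.935, -0.368]
wrist_force: [-16.0, -33.1, 22.6]
width: 0.999
grip_force: 18.8
```

```bash
python3 - <<'E'
from h import *
plan(W(.04,-.141,.01),-6.57); greenbox()
E
```

```text
pos [ 0.5157 -0.0622  0.0468] blk [ 0.0423 -0.1145] yaw -6.28 F [-16.  -33.1  22.6] shift [-0.0742 -0.0052  0.0521] az 0.01
red 157.0 (315, 220, 15, 18)
grn 8.0 (224, 245, 9, 2)
```

>>> step_arm(series=[{"x": -0.004,"y": 0,"z": 0,"ax": 0,"ay": 0,"az": 0,"grip": -1},{"x": -0.008,"y": 0,"z": 0,"ax": 0,"ay": 0,"az": 0,"grip": -1}])

```text
time: 23.45
tool_pos: [0.5156, -0.0635, 0.0452]
tcp_rot: [-2.158, -1.929, -0.374]
wrist_force: [-3.6, -11.5, 6.8]
width: 0.999
grip_force: 6.7
```

>>> step_arm(series=[{"x": 0.006,"y": 0,"z": -0.006,"ax": 0,"ay": 0,"az": 0,"grip": -1},{"x": 0.014,"y": 0,"z": -0.012,"ax": 0,"ay": 0,"az": 0,"grip": -1},{"x": 0.022,"y": 0,"z": -0.018,"ax": 0,"ay": 0,"az": 0,"grip": -1}])

```text
time: 23.75
tool_pos: [0.5166, -0.0556, 0.0571]
tcp_rot: [-2.158, -1.929, -0.374]
wrist_force: [-2.9, -12.4, 6.9]
width: 1.0
grip_force: 7.0
```

>>> step_arm(series=[{"x": 0.007,"y": 0,"z": -0.005,"ax": 0,"ay": 0,"az": 0,"grip": -1},{"x": 0.014,"y": 0,"z": -0.009,"ax": 0,"ay": 0,"az": 0,"grip": -1},{"x": 0.021,"y": 0,"z": -0.013,"ax": 0,"ay": 0,"az": 0,"grip": -1},{"x": 0.028,"y": 0,"z": -0.017,"ax": 0,"ay": 0,"az": 0,"grip": -1}])

```text
time: 24.15
tool_pos: [0.518, -0.0451, 0.0703]
tcp_rot: [-2.158, -1.929, -0.375]
wrist_force: [-3.7, -12.7, 8.3]
width: 1.0
grip_force: 7.2
```

>>> step_arm(series=[{"x": 0.008,"y": 0,"z": -0.005,"ax": 0,"ay": 0,"az": 0,"grip": -1},{"x": 0.017,"y": 0,"z": -0.009,"ax": 0,"ay": 0,"az": 0,"grip": -1},{"x": 0.025,"y": 0,"z": -0.013,"ax": 0,"ay": 0,"az": 0,"grip": -1},{"x": 0.034,"y": 0,"z": -0.016,"ax": 0,"ay": 0,"az": 0,"grip": -1}])

```text
time: 24.55
tool_pos: [0.5198, -0.0311, 0.0839]
tcp_rot: [-2.157, -1.928, -0.377]
wrist_force: [-1.0, -9.9, 9.5]
width: 0.997
grip_force: 6.6
```

```bash
python3 - <<'E'
from h import *
plan(W(.04,-.141,.01),-6.57); greenbox()
E
```

```text
pos [ 0.5198 -0.0311  0.0839] blk [ 0.0428 -0.0831] yaw -6.45 F [-1.  -9.9  9.5] shift [-0.1586 -0.0065  0.1005] az 0.004
red 11.0 (318, 209, 12, 2)
grn 1000.5 (223, 215, 107, 17)
```

>>> step_arm(series=[{"x": 0.009,"y": 0,"z": -0.004,"ax": 0,"ay": 0,"az": 0,"grip": -1},{"x": 0.019,"y": 0,"z": -0.007,"ax": 0,"ay": 0,"az": 0,"grip": -1},{"x": 0.029,"y": 0,"z": -0.009,"ax": 0,"ay": 0,"az": 0,"grip": -1},{"x": 0.039,"y": 0,"z": -0.011,"ax": 0,"ay": 0,"az": 0,"grip": -1}])

```text
time: 25.0
tool_pos: [0.5216, -0.0135, 0.0957]
tcp_rot: [-2.156, -1.927, -0.379]
wrist_force: [-0.4, -3.1, 6.0]
width: 0.999
grip_force: 3.6
```

>>> step_arm(series=[{"x": 0.01,"y": 0,"z": -0.001,"ax": 0,"ay": 0,"az": 0,"grip": -1},{"x": 0.02,"y": 0,"z": -0.001,"ax": 0,"ay": 0,"az": 0,"grip": -1},{"x": 0.03,"y": 0,"z": -0.001,"ax": 0,"ay": 0,"az": 0,"grip": -1},{"x": 0.04,"y": 0,"z": -0.001,"ax": 0,"ay": 0,"az": 0,"grip": -1}])

```text
time: 25.4
tool_pos: [0.5231, 0.006, 0.1024]
tcp_rot: [-2.155, -1.925, -0.379]
wrist_force: [0.4, -0.5, 0.9]
width: 1.004
grip_force: 0.6
```

```bash
python3 - <<'E'
from h import *
plan(W(.04,-.141,.01),-6.57); greenbox()
E
```

```text
pos [0.5231 0.006  0.1024] blk [ 0.0418 -0.0459] yaw -6.47 F [ 0.4 -0.5  0.9] shift [-0.2415 -0.0044  0.1094] az 0.003
red 0.0 (228, 191, 3, 1)
grn 3093.5 (224, 195, 105, 37)
```

>>> step_arm(series=[{"x": 0.013,"y": 0,"z": 0.003,"ax": 0,"ay": 0,"az": 0,"grip": -1},{"x": 0.026,"y": 0,"z": 0.006,"ax": 0,"ay": 0,"az": 0,"grip": -1},{"x": 0.039,"y": 0,"z": 0.01,"ax": 0,"ay": 0,"az": 0,"grip": -1}])

```text
time: 25.75
tool_pos: [0.5234, 0.0262, 0.1023]
tcp_rot: [-2.153, -1.922, -0.375]
wrist_force: [-0.6, 0.2, 0.4]
width: 1.0
grip_force: 0.1
```

```bash
python3 - <<'E'
from h import *
plan(W(.04,-.141,.01),-6.57); greenbox()
E
```

```text
pos [0.5234 0.0262 0.1023] blk [ 0.0398 -0.0258] yaw -6.47 F [-0.6  0.2  0.4] shift [-2.794e-01  2.000e-04  9.560e-02] az 0.003
red 0.0 (299, 134, 1, 1)
grn 3450.5 (225, 187, 103, 44)
```

>>> step_arm(series=[{"x": 0.012,"y": 0,"z": 0.004,"ax": 0,"ay": 0,"az": 0,"grip": -1},{"x": 0.024,"y": 0,"z": 0.008,"ax": 0,"ay": 0,"az": 0,"grip": -1},{"x": 0.036,"y": 0,"z": 0.012,"ax": 0,"ay": 0,"az": 0,"grip": -1},{"x": 0.048,"y": 0,"z": 0.016,"ax": 0,"ay": 0,"az": 0,"grip": -1},{"x": 0.06,"y": 0,"z": 0.02,"ax": 0,"ay": 0,"az": 0,"grip": -1}])

```text
time: 26.3
tool_pos: [0.5278, 0.0572, 0.1037]
tcp_rot: [-2.154, -1.923, -0.376]
wrist_force: [0.3, 0.4, -0.7]
width: 1.002
grip_force: 0.0
```

```bash
python3 - <<'E'
from h import *
plan(W(.04,-.141,.01),-6.57); greenbox()
E
```

```text
pos [0.5278 0.0572 0.1037] blk [0.0406 0.0054] yaw -6.49 F [ 0.3  0.4 -0.7] shift [-0.3391 -0.0017  0.0771] az 0.003
red 0.0 (231, 222, 1, 1)
grn 3103.5 (236, 186, 85, 41)
```

```bash
python3 - <<'E'
from h import *
board(.045,green=True)
E
```

```text
top c [0.5309 0.0501] blk [ 0.0445 -0.0012] size [ 48. 211.] ang 83.45
side c [0.5236 0.0744] blk [0.0345 0.0221] size [132. 188.] ang 83.09
```

>>> step_arm(series=[{"x": 0.02,"y": 0,"z": -0.08,"ax": 0,"ay": 0,"az": 0,"grip": -1},{"x": -0.05,"y": 0,"z": -0.16,"ax": 0,"ay": -0.2,"az": 0,"grip": -1},{"x": -0.15,"y": 0,"z": -0.22,"ax": 0,"ay": -0.4,"az": 0,"grip": -1},{"x": -0.26,"y": 0,"z": -0.26,"ax": 0,"ay": -0.66,"az": 0,"grip": -1},{"x": -0.32,"y": 0,"z": -0.28,"ax": 0,"ay": -0.66,"az": 0,"grip": -1},{"x": -0.32,"y": 0,"z": -0.28,"ax": 0,"ay": -0.66,"az": 0,"grip": -1}])

```text
time: 27.05
tool_pos: [0.5053, -0.1443, 0.1821]
tcp_rot: [2.345, 2.086, -0.002]
wrist_force: [-0.3, 1.1, 0.8]
width: 1.0
grip_force: 0.0
```

```bash
python3 - <<'E'
from h import *
board(.045,green=True); plan(W(0,-.141,.03),-6.57)
s=cam('side'); t=cam('top'); a=cv2.resize(s['img'][150:270,190:350,::-1],None,fx=4,fy=4); b=cv2.resize(t['img'][170:310,210:400,::-1],(0,0),fx=1,fy=1)
a[-140:,-190:]=b; cv2.imwrite('pics/c1.png',a)
E
```

```text
top c [0.5283 0.061 ] blk [0.0407 0.0094] size [115. 199.] ang 83.09
side c [0.5041 0.0516] blk [ 0.0177 -0.0028] size [ 64. 126.] ang 81.46
pos [ 0.5051 -0.141   0.1812] blk [ 0.0407 -0.194 ] yaw -6.66 F [-0.5 -0.4 -0.5] shift [ 0.1057 -0.0816  0.3025] az -0.003
```

View pics/c1.png

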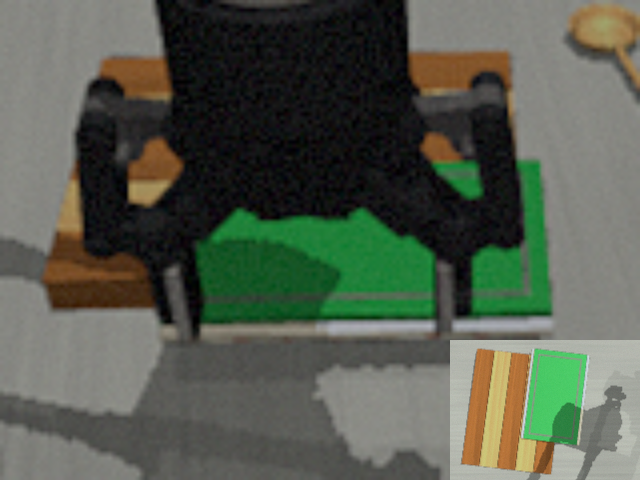

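Board lies flat on the block, green up, centre at block (41, 9−100) mm, parallel to the block. Now push it on with two fingers.

>>> step_arm(series=[{"x": 0.05,"y": 0,"z": 0.08,"ax": 0,"ay": 0,"az": 0,"grip": -1},{"x": 0.1,"y": 0,"z": 0.17,"ax": 0,"ay": 0,"az": 0,"grip": -1},{"x": 0.12,"y": 0,"z": 0.25,"ax": 0,"ay": 0,"az": 0,"grip": -1},{"x": 0.12,"y": 0,"z": 0.32,"ax": 0,"ay": 0,"az": 0,"grip": -1},{"x": 0.12,"y": 0,"z": 0.33,"ax": 0,"ay": 0,"az": 0,"grip": -1},{"x": 0.12,"y": 0,"z": 0.33,"ax": 0,"ay": 0,"az": 0,"grip": -1}])

```text
time: 27.85
tool_pos: [0.511, -0.0794, 0.0152]
tcp_rot: [-2.34, -2.092, 0.003]
wrist_force: [0.5, 0.1, -0.0]
width: 0.995
grip_force: 0.0
```

```bash
python3 - <<'E'
from h import *
plan(W(.0407,.024,.016),-6.57)
E
```

```text
pos [ 0.511  -0.0794  0.0152] blk [ 0.0396 -0.1322] yaw -6.42 F [ 0.5  0.1 -0. ] shift [ 0.3123  0.0031 -0.0014] az 0.005
```

>>> step_arm(series=[{"x": 0.05,"y": 0,"z": -0.002,"ax": 0,"ay": 0,"az": 0,"grip": -1},{"x": 0.1,"y": 0,"z": -0.002,"ax": 0,"ay": 0,"az": 0,"grip": -1},{"x": 0.12,"y": 0,"z": -0.002,"ax": 0,"ay": 0,"az": 0,"grip": -1},{"x": 0.14,"y": 0,"z": -0.002,"ax": 0,"ay": 0,"az": 0,"grip": -1},{"x": 0.16,"y": 0,"z": -0.002,"ax": 0,"ay": 0,"az": 0,"grip": -1},{"x": 0.18,"y": 0,"z": -0.002,"ax": 0,"ay": 0,"az": 0,"grip": -1},{"x": 0.2,"y": 0,"z": -0.002,"ax": 0,"ay": 0,"az": 0,"grip": -1},{"x": 0.22,"y": 0,"z": -0.002,"ax": 0,"ay": 0,"az": 0,"grip": -1},{"x": 0.24,"y": 0,"z": -0.002,"ax": 0,"ay": 0,"az": 0,"grip": -1},{"x": 0.26,"y": 0,"z": -0.002,"ax": 0,"ay": 0,"az": 0,"grip": -1},{"x": 0.28,"y": 0,"z": -0.002,"ax": 0,"ay": 0,"az": 0,"grip": -1},{"x": 0.295,"y": 0,"z": -0.002,"ax": 0,"ay": 0,"az": 0,"grip": -1}])

```text
time: 29.05
tool_pos: [0.5287, 0.067, 0.0171]
tcp_rot: [-2.343, -2.092, 0.0]
wrist_force: [-0.8, -3.3, 2.7]
width: 0.998
grip_force: 1.9
```

```bash
python3 - <<'E'
from h import *
plan(W(.0407,.024,.016),-6.57); board(.045,green=True)
E
```

```text
pos [0.5287 0.067  0.0171] blk [0.0404 0.0153] yaw -6.47 F [-0.8 -3.3  2.7] shift [0.0174 0.0006 0.0022] az 0.003
top c [0.5361 0.1431] blk [0.039  0.0917] size [ 88. 170.] ang 83.46
side c [0.6029 0.1326] blk [0.1066 0.089 ] size [121.  61.] ang 84.01
```

>>> step_arm(series=[{"x": 0.01,"y": 0,"z": 0,"ax": 0,"ay": 0,"az": 0,"grip": -1},{"x": 0.017,"y": 0,"z": 0,"ax": 0,"ay": 0,"az": 0,"grip": -1},{"x": 0.017,"y": 0,"z": 0,"ax": 0,"ay": 0,"az": 0,"grip": -1},{"x": -0.04,"y": 0,"z": 0,"ax": 0,"ay": 0,"az": 0,"grip": -1},{"x": -0.1,"y": 0,"z": -0.05,"ax": 0,"ay": 0,"az": 0,"grip": -1},{"x": -0.18,"y": 0.05,"z": -0.14,"ax": 0,"ay": 0,"az": 0,"grip": -1},{"x": -0.25,"y": 0.1,"z": -0.24,"ax": 0,"ay": 0,"az": 0,"grip": -1},{"x": -0.25,"y": 0.1,"z": -0.24,"ax": 0,"ay": 0,"az": 0,"grip": -1},{"x": -0.25,"y": 0.1,"z": -0.24,"ax": 0,"ay": 0,"az": 0,"grip": -1}])

```text
time: 30.05
tool_pos: [0.5692, -0.0666, 0.1424]
tcp_rot: [2.341, 2.083, 0.011]
wrist_force: [0.5, 0.3, 0.3]
width: 0.999
grip_force: 0.0
```

```bash
python3 - <<'E'
from h import *
board(.045,green=True); s=bot.read_state(); print(s['q']); plan(W(.19,.1,.14),83.4)
E
```

```text
top c [0.5361 0.15  ] blk [0.0382 0.0986] size [115. 199.] ang 83.51
side c [0.4695 0.1578] blk [-0.0287  0.0988] size [84. 36.] ang 82.85
[-1.57133292e-01  1.40344290e-01  1.93235926e+00  8.83649963e-04
  1.06825375e+00 -4.27984085e-02]
pos [ 0.5645 -0.064   0.1374] blk [ 0.0909 -0.1107] yaw -6.58 F [-0.3  0.6 -0.6] shift [ 0.4214  0.1981 -0.0047] az -2.999
```

```bash
python3 - <<'E'
from h import *
t=cam('top'); H=cv2.cvtColor(t['img'],cv2.COLOR_RGB2HSV); 
m=(H[...,0]>8)&(H[...,0]<32)&(H[...,1]>70)
c=blob(m,(205,125,325,168)); P=np.array([np.array([BX,BY])@(onz(t,*p[0],.012)[:2]-E0) for p in c])
print('spoon handle x range',[(round(b,2),P[abs(P[:,1]-b)<.01][:,0].min().round(3)) for b in(.03,.06,.1,.14,.17) if (abs(P[:,1]-b)<.01).any()],cv2.boundingRect(c))
for p in((342,136),(342,148)): q=onz(t,*p,.085 if p[1]==136 else 0.02)[:2]; print('jar',np.array([BX,BY])@(q-E0))
E
```

```text
spoon handle x range [(0.03, np.float64(0.243)), (0.06, np.float64(0.234)), (0.1, np.float64(0.225)), (0.14, np.float64(0.214)), (0.17, np.float64(0.21))] (213, 132, 103, 28)
jar [ 0.23910025 -0.02635706]
jar [ 0.22744371 -0.03084767]
```

>>> step_arm(series=[{"x": 0.1,"y": 0.03,"z": -0.02,"ax": 0,"ay": 0,"az": -0.28,"grip": -1},{"x": 0.2,"y": 0.07,"z": -0.02,"ax": 0,"ay": 0,"az": -0.56,"grip": -1},{"x": 0.3,"y": 0.11,"z": -0.02,"ax": 0,"ay": 0,"az": -0.84,"grip": -1},{"x": 0.4,"y": 0.14,"z": -0.02,"ax": 0,"ay": 0,"az": -1,"grip": -1},{"x": 0.42,"y": 0.144,"z": -0.02,"ax": 0,"ay": 0,"az": -1,"grip": -1}])

```text
time: 30.7
tool_pos: [0.6585, 0.1417, 0.1444]
tcp_rot: [-1.713, -2.629, 0.002]
wrist_force: [0.3, -0.5, 0.8]
width: 1.001
grip_force: 0.0
```

>>> step_arm(series=[{"x": 0,"y": 0,"z": 0,"ax": 0,"ay": 0,"az": -1,"grip": -1},{"x": 0,"y": 0,"z": 0,"ax": 0,"ay": 0,"az": -1,"grip": -1},{"x": 0,"y": 0,"z": 0,"ax": 0,"ay": 0,"az": -1,"grip": -1},{"x": 0,"y": 0,"z": 0,"ax": 0,"ay": 0,"az": -1,"grip": -1}])

```text
time: 31.1
tool_pos: [0.6569, 0.138, 0.144]
tcp_rot: [-0.972, -2.982, 0.003]
wrist_force: [0.1, -0.0, -0.4]
width: 0.998
grip_force: 0.0
```

>>> step_arm(series=[{"x": 0,"y": 0,"z": 0,"ax": 0,"ay": 0,"az": -1,"grip": -1},{"x": 0,"y": 0,"z": 0,"ax": 0,"ay": 0,"az": -1,"grip": -1},{"x": 0,"y": 0,"z": 0,"ax": 0,"ay": 0,"az": -1,"grip": -1},{"x": 0,"y": 0,"z": 0,"ax": 0,"ay": 0,"az": -1,"grip": -1},{"x": 0,"y": 0,"z": 0,"ax": 0,"ay": 0,"az": -1,"grip": -1}])

```text
time: 31.6
tool_pos: [0.6571, 0.1377, 0.1444]
tcp_rot: [-0.175, -3.132, 0.001]
wrist_force: [-0.4, -0.8, 0.2]
width: 1.004
grip_force: 0.0
```

```bash
python3 - <<'E'
from h import *
plan(W(.165,.0986,.017),83.43)
E
```

```text
pos [0.6571 0.1377 0.1444] blk [0.1599 0.1002] yaw 83.59 F [-0.4 -0.8  0.2] shift [-0.0114 -0.003   0.2547] az 0.005
```

>>> step_arm(series=[{"x": -0.011,"y": -0.002,"z": 0.08,"ax": 0,"ay": 0,"az": 0,"grip": -1},{"x": -0.011,"y": -0.002,"z": 0.17,"ax": 0,"ay": 0,"az": 0,"grip": -1},{"x": -0.011,"y": -0.002,"z": 0.24,"ax": 0,"ay": 0,"az": 0,"grip": -1},{"x": -0.011,"y": -0.002,"z": 0.252,"ax": 0,"ay": 0,"az": 0,"grip": -1},{"x": -0.011,"y": -0.002,"z": 0.252,"ax": 0,"ay": 0,"az": 0,"grip": -1}])

```text
time: 32.1
tool_pos: [0.6624, 0.1352, 0.0186]
tcp_rot: [-0.178, -3.131, 0.002]
wrist_force: [-0.3, -0.4, 0.6]
width: 0.999
grip_force: 0.0
```

```bash
python3 - <<'E'
from h import *
plan(W(.111,.0986,.017),83.43)
E
```

```text
pos [0.6624 0.1352 0.0186] blk [0.1654 0.0984] yaw 83.48 F [-0.3 -0.4  0.6] shift [0.1089 0.0005 0.0038] az 0.002
```

>>> step_arm(series=[{"x": 0.02,"y": 0,"z": 0,"ax": 0,"ay": 0,"az": 0,"grip": -1},{"x": 0.035,"y": 0,"z": 0,"ax": 0,"ay": 0,"az": 0,"grip": -1},{"x": 0.05,"y": 0,"z": 0,"ax": 0,"ay": 0,"az": 0,"grip": -1},{"x": 0.065,"y": 0,"z": 0,"ax": 0,"ay": 0,"az": 0,"grip": -1},{"x": 0.08,"y": 0,"z": 0,"ax": 0,"ay": 0,"az": 0,"grip": -1},{"x": 0.095,"y": 0,"z": 0,"ax": 0,"ay": 0,"az": 0,"grip": -1},{"x": 0.105,"y": 0,"z": 0,"ax": 0,"ay": 0,"az": 0,"grip": -1},{"x": 0.109,"y": 0,"z": 0,"ax": 0,"ay": 0,"az": 0,"grip": -1},{"x": 0.109,"y": 0,"z": 0,"ax": 0,"ay": 0,"az": 0,"grip": -1},{"x": 0.07,"y": 0,"z": 0,"ax": 0,"ay": 0,"az": 0,"grip": -1},{"x": 0.04,"y": 0,"z": -0.06,"ax": 0,"ay": 0,"az": 0,"grip": -1},{"x": 0.02,"y": 0,"z": -0.16,"ax": 0,"ay": 0,"az": 0,"grip": -1}])

```text
time: 33.3
tool_pos: [0.6499, 0.1353, 0.0944]
tcp_rot: [-0.177, -3.123, 0.005]
wrist_force: [0.6, -0.5, 0.2]
width: 0.999
grip_force: 0.0
```

>>> step_arm(series=[{"x": 0,"y": -0.1,"z": -0.1,"ax": 0,"ay": 0,"az": 0,"grip": -1},{"x": 0,"y": -0.2,"z": -0.2,"ax": 0,"ay": 0,"az": 0,"grip": -1},{"x": 0,"y": -0.3,"z": -0.2,"ax": 0,"ay": 0,"az": 0,"grip": -1},{"x": 0,"y": -0.4,"z": -0.2,"ax": 0,"ay": 0,"az": 0,"grip": -1},{"x": 0,"y": -0.5,"z": -0.2,"ax": 0,"ay": 0,"az": 0,"grip": -1},{"x": 0,"y": -0.5,"z": -0.2,"ax": 0,"ay": 0,"az": 0,"grip": -1},{"x": 0,"y": -0.5,"z": -0.2,"ax": 0,"ay": 0,"az": 0,"grip": -1}])

```text
time: 34.0
tool_pos: [0.6245, -0.1161, 0.1989]
tcp_rot: [-0.185, -3.132, 0.001]
wrist_force: [0.2, -0.0, -0.6]
width: 0.998
grip_force: 0.0
```

```bash
python3 - <<'E'
from h import *
plan(W(.111,.0986,.017),83.43); board(.045,green=True); 
t=cam('top'); H=cv2.cvtColor(t['img'],cv2.COLOR_RGB2HSV)
m=(H[...,1]>70)&(H[...,0]>4)&(H[...,0]<90); c=blob(m*1,(215,172,330,310)); r=plane_rect(t,c,.025); print('block+board',r, np.array([BX,BY])@(np.array(r[0])/1000-E0))
E
```

```text
pos [ 0.6245 -0.1161  0.1989] blk [ 0.1565 -0.1557] yaw 83.24 F [ 0.2 -0.  -0.6] shift [0.0913 0.5085 0.3638] az -0.006
top c [0.5001 0.1535] blk [0.0021 0.098 ] size [115. 198.] ang 83.49
side c [0.4994 0.1514] blk [0.0017 0.0958] size [122. 199.] ang 83.41
block+board ((498.0897216796875, 155.80621337890625), (199.67552185058594, 259.7514343261719), 83.39286041259766) [-0.00015686  0.10004168]
```

```bash
python3 -c "
from h import *
print(bot.finish_job())"
```

```text
the job is handed in; nothing more can be done
None
```

The job is handed in: the spool is back on its spindle, right down on the foot, and the board lies green side up on the block, about 2 mm off centre and square to 0.1°. The first try at tipping the board slipped and it fell back flat. On the second try the wrist force briefly reached about 43 N, through the fingers. Nothing touched the bowl, jar or spoon as far as I could tell, though I did not remeasure them at the end.

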